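Fetch the compass float from behind the bottles

TASK

Move the tin and the two bottles out of the plywood caddy and stand them all on the grey mat; then take the black compass float that stood behind them and set it upright on the white centre of the orange compass card, well inside the white. Only after that put the tin and the bottles back in the caddy, each upright on the disc of its own colour (green tin on green, yellow-capped amber bottle on yellow, blue-capped white bottle on blue). Keep everything upright, set things down without dropping them, and let go of them all at the end.

Things in the scene. Friction and masses are not known exactly. Their poses are not given: they have to be found in the camera images.
- caddy: Fixed plywood caddy, a board 190 (x) by 210 (y) mm and 10 mm thick with low rims: 22 mm high over the table along both y sides, 35 mm high along the +x side, none on the -x side. Origin: centre of its underside, on the table; z up. The float stands at its centre, the three colour discs lie at local (-54, 0), (18, 62) and (18, -62) mm in a shuffled order. A 14 mm high brass bushing and a 14 mm high aluminium tin lie in its two +x corners; they are not part of the job.
- disc_green: Fixed flat green disc, diameter 60 mm, 2 mm thick, on the caddy board; marks the place of the green tin. Origin: centre of its underside, which is on the board (top face 2 mm above the origin).
- disc_yellow: Fixed flat yellow disc, diameter 60 mm, 2 mm thick, on the caddy board; marks the place of the amber bottle with the yellow cap. Origin: centre of its underside, which is on the board (top face 2 mm above the origin).
- disc_blue: Fixed flat blue disc, diameter 60 mm, 2 mm thick, on the caddy board; marks the place of the white bottle with the blue cap. Origin: centre of its underside, which is on the board (top face 2 mm above the origin).
- green_tin: Loose green round tin, diameter 40 mm and straight up to 90 mm, 98 mm high with a smaller lid, about 0.18 kg, paper label. Origin: centre of its underside; z up. At the start it stands on the green disc. Grip it about 70 mm above its foot, with the fingers clear of the neighbouring tops: there the fingertips pass over the float.
- amber_bottle: Loose amber bottle with a yellow cap, diameter 40 mm and straight up to 83 mm, 100 mm high over the cap, about 0.16 kg. Origin: centre of its underside; z up. At the start it stands on the yellow disc. Grip it about 70 mm above its foot, with the fingers clear of the neighbouring tops.
- white_bottle: Loose white bottle with a blue cap, diameter 40 mm and straight up to 83 mm, 100 mm high over the cap, about 0.13 kg. Origin: centre of its underside; z up. At the start it stands on the blue disc. Grip it about 70 mm above its foot, with the fingers clear of the neighbouring tops.
- float: Loose black round compass float, diameter 46 mm and straight up to 30 mm, domed above to 39 mm with a small brass tip to 44 mm, about 0.08 kg. Origin: centre of its underside; z up. It stands on the caddy board with the tin and bottles close around it (nearest 54 mm between centres), so they are in the gripper's way until cleared. Grip it about 24 mm above its foot.
- mat: Fixed dark grey square mat, 180 by 180 mm, 4 mm thick, empty at the start: the side area for the tin and bottles. Origin: centre of its underside, on the table; x and y along its edges, z up.
- compass: Fixed round compass: a dark dish of diameter 200 mm with an orange card of diameter 176 mm with black marks and a plain white centre of diameter 68 mm. The top of the white centre is 15 mm above the table. Origin: centre of its underside, on the table; z up.
There are look-alikes about, which are no part of the job. Of the things like the compass, leave any that is purple; of the rest the smaller one is meant. What is shaped like the float but pink or purple is not meant.

How it is judged:
By the outcome, as a careful person would: the job done as asked, in the order asked, and still so for the second after the job is handed in, with the robot touching nothing.
It also fails if it takes over 144 s, if anything falls off the work surface, if the arm or the gripper's body presses on something with over 40 N, if the wrist force passes 120 N, or if a joint passes its speed limit or range.

ROBOT

A 7-joint arm with a two-finger parallel gripper is mounted at the origin on the work surface. World frame = base frame: x ahead of the robot, y to its left, z up, the work surface at z = 0. Lengths are in m, angles in rad, forces in N, time in s.
With the tool pointing down it reaches from about 0.425 to 0.925 m from the base axis. Payload 6.8 kg.
Tool frame: the origin (TCP) lies midway between the tips of the shut fingers; the grasp point (between the pads) lies 19 mm behind it; z points along the fingers, y is the line along which they close (so a half turn about z gives the same grasp; the last joint's range is limited). The gripper opens to 85 mm and grips with 20 to 120 N. Pads are 22 mm wide; open, the fingers measure 114 mm over their backs; the gripper's body (76 mm by 85 mm) begins 54 mm behind the grasp point. The pads swing forward as they close: fully open they stand 13 mm farther back than shut.
Start: joints at [1.095, 0.477, 0.022, 1.555, -0.011, 1.109, -0.083], TCP at [0.243, -0.63, 0.231] pointing down, gripper open.
Joint ranges: [-2.96, 2.96], [-0.34, 2.1], [-1.41, 1.46], [0.24, 2.44], [-1.37, 4.51], [0.17, 1.92], [-2.96, 2.96]. Speed limits (rad/s): [2.39, 2.39, 3.14, 3.14, 3.14, 3.14, 3.14].

INTERFACE

Orientations are given as a unit quaternion [w, x, y, z].
In Python, from station import * gives the robot as it stands. The module is installed in compiled form; this text tells all that it offers.
- The arm moves only by the shell command python3 -m jog 'ROWS' [OPENING] [FORCE]. ROWS is JSON, a list of rows, each an object of numbers: "x", "y", "z": the shift along the tool's x, y, z in m; "ax", "ay", "az": the turn, a rotation vector about the tool's x, y, z in rad. In form: [{"x": .., "y": .., "z": .., "ax": .., "ay": .., "az": ..}, ...]. A call has 1 to 12 rows; each row is the pose to reach, as a shift and turn from the pose commanded when the call began, along the tool's axes at that moment; what a row does not reach only later rows make up. A row lasts 1/10 s, in which the tool goes at most 50 mm and 8.59 degrees, less where a joint would pass 70% of its speed; a pose out of reach is approached as far as the arm can. A call with a gripper value outside its range is refused whole. OPENING is the opening, from 0 (shut) to 1 (fully open), set as the call begins (- or left out, the last holds). The fingers move at their own pace and stop on an object; FORCE is the grip in N (left out, the last holds). Time passes only in rows, so rows that repeat a pose let the fingers close. It gives the time, the measured TCP pose, the force, the opening and the grip force at its end, in the units of the state.
- get_obs(): the state, without advancing time (a new reading comes with each control period).
- read_camera(name): name is "scene" or "top" or "wrist"; returns the picture (420x560x3 uint8, red, green, blue); there is no depth.
- camera_params(name): a dict with "K" (3x3 intrinsics, pixels), "origin" and "attitude" of the camera in the world. Camera axes: x right, y up, looking along -z (the intrinsics and any distortion apply to the point x, -y, -z); pixel columns grow to the right and rows downward; lengths in m; the calibration is good to about 2 mm. A picture is of the moment at which its call begins: read the wrist's pose just before it. camera_params takes no time and is no camera call; for the wrist camera it gives the pose at the moment of the call.
- hand_in(): hands the job in; it is judged then, once.
The state is a dict: "t": time; "q": joint angles; "joint_vel": joint speeds; "joint_torque": joint torques, N m; "eef_pos": TCP position; "tool_rot": TCP orientation; "contact_force": force on the tool from outside, world axes, zero at the start; "torque": the same for the moment, N m; "gripper_width": opening from 0.0 (shut) to 1.0 (fully open); "grasp_force": force on a finger pad.
Only numpy, scipy, OpenCV 4.12 (cv2) and the standard library are available. Lean on these libraries where they do the work, as an engineer would, in place of code of your own. Each camera call takes 0.05 s, during which the arm holds its last target. There are 200 camera calls.

## Working session

There is one attempt and no reset: what is moved stays moved. The work goes in short steps, Python scripts to look and compute and a shell command to move; the robot and the scene stay as the last step left them, time stands still between calls to the robot, and variables do not carry over. Pictures are saved under pics/ and viewed, at most 14 in all, crops included, and the job is handed in when it is done.

```bash
mkdir -p pics; ls; python3 - <<'E'
from station import *
import cv2
o=get_obs();print(o['t'],o['eef_pos'],o['tool_rot'],o['gripper_width'])
for n in("scene","top","wrist"):
    p=camera_params(n);print(n,p)
    cv2.imwrite(f"pics/{n}0.png",read_camera(n)[:,:,::-1])
E
```

```text
pics
0.0 [ 0.24247392 -0.62931671  0.23033509] [-8.82434947e-04  9.83133871e-01  1.82885090e-01 -2.38875694e-04] 0.9952379094672958
scene {'K': array([[438.29357776,   0.        , 286.30123853],
       [  0.        , 438.29357776, 212.65957737],
       [  0.        ,   0.        ,   1.        ]]), 'origin': array([0.76346362, 0.55685363, 0.90683947]), 'attitude': array([0.23005097, 0.08677718, 0.30996351, 0.91840563])}
top {'K': array([[384.9258488 ,   0.        , 282.86392084],
       [  0.        , 384.9258488 , 211.87132634],
       [  0.        ,   0.        ,   1.        ]]), 'origin': array([ 0.27971525, -0.03418173,  0.90010657]), 'attitude': array([-0.6959336 , -0.06809202,  0.0539265 ,  0.71283366])}
wrist {'K': array([[331.84478806,   0.        , 278.73532711],
       [  0.        , 331.84478806, 206.18016363],
       [  0.        ,   0.        ,   1.        ]]), 'origin': array([ 0.32151435, -0.59889851,  0.3725106 ]), 'attitude': array([ 0.8130234 , -0.13707047,  0.0943917 , -0.55793803])}
```

View pics/scene0.png

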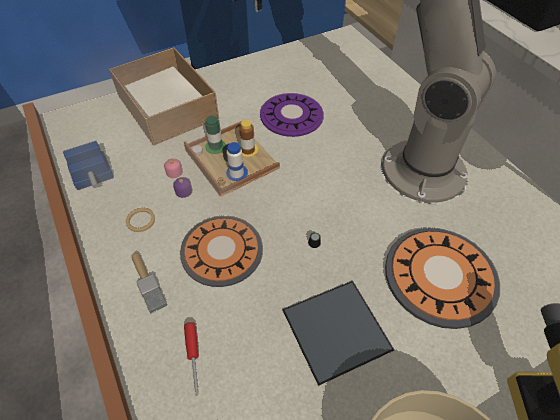

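View pics/top0.png

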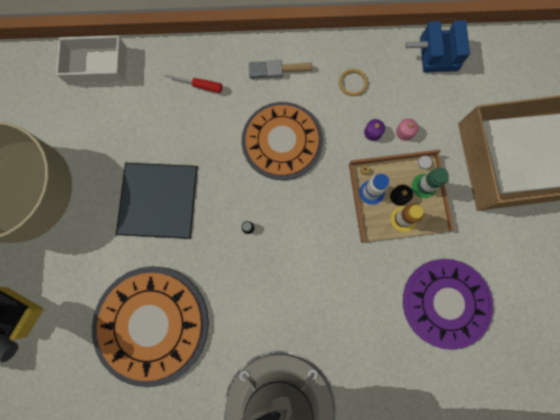

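```bash
cat > h.py <<'E'
import numpy as np, cv2
from scipy.spatial.transform import Rotation as R
def rot(q): return R.from_quat([q[1],q[2],q[3],q[0]])
def ray(p,uv):
    d=np.linalg.inv(p['K'])@np.array([uv[0],uv[1],1.]); d=rot(p['attitude']).apply(d*[1,-1,-1])
    return np.array(p['origin']),d/np.linalg.norm(d)
def plane(p,uv,z):
    o,d=ray(p,uv); return o+d*(z-o[2])/d[2]
def proj(p,X):
    c=rot(p['attitude']).inv().apply(np.array(X)-p['origin']); v=p['K']@(c*[1,-1,-1]); return v[:2]/v[2]
def two(p1,u1,p2,u2):
    o1,d1=ray(p1,u1);o2,d2=ray(p2,u2)
    s=np.linalg.lstsq(np.c_[d1,-d2],o2-o1,rcond=None)[0]
    a,b=o1+s[0]*d1,o2+s[1]*d2; return (a+b)/2,np.linalg.norm(a-b)
def blobs(im,lo,hi,amin=40,roi=None):
    h=cv2.cvtColor(im,cv2.COLOR_RGB2HSV); m=cv2.inRange(h,np.array(lo),np.array(hi))
    if roi: k=np.zeros_like(m);k[roi[1]:roi[3],roi[0]:roi[2]]=1;m*=k
    cs=cv2.findContours(m,cv2.RETR_EXTERNAL,cv2.CHAIN_APPROX_NONE)[0]
    return sorted([c for c in cs if cv2.contourArea(c)>=amin],key=cv2.contourArea,reverse=True)
def cen(c): M=cv2.moments(c);return np.array([M['m10'],M['m01']])/M['m00']
E
python3 - <<'E'
from station import *
from h import *
np.set_printoptions(precision=4,suppress=True)
T,S,=camera_params("top"),camera_params("scene")
print("base px",proj(T,[0,0,0]), "x",proj(T,[.3,0,0]))
t=cv2.imread("pics/top0.png")[:,:,::-1].copy();s=cv2.imread("pics/scene0.png")[:,:,::-1].copy()
def show(n,c,z,P):
    (x,y),d,a=cv2.fitEllipse(c); print(n,cen(c),"ell",np.array([x,y]),d,plane(P,(x,y),z))
for n,lo,hi in(("orange",(5,130,100),(18,255,255)),):
    for im,P in((t,T),(s,S)):
        for c in blobs(im,lo,hi,1500): show(n,c,.015,P)
for c in blobs(t,(0,0,160),(179,70,255),300,(260,120,305,160)): show("white",c,.015,T)
for c in blobs(s,(0,0,160),(179,70,255),300,(200,230,242,265)): show("whiteS",c,.015,S)
c=blobs(t,(90,30,20),(120,255,90),3000,(110,155,205,245))[0]; b=cv2.minAreaRect(c);print("mat",b,plane(T,b[0],.004)); bp=cv2.boxPoints(b);print([plane(T,u,.004) for u in bp])
for im,P,roi in((t,T,(350,150,455,245)),(s,S,(183,110,285,195))):
    for n,lo,hi in(("yel",(20,150,120),(32,255,255)),("blue",(100,120,80),(125,255,255)),("green",(55,100,30),(90,255,255))):
        for c in blobs(im,lo,hi,10,roi): print(n,cen(c),cv2.contourArea(c),cv2.boundingRect(c),plane(P,cen(c),.012),plane(P,cen(c),.1))
cv2.imwrite("pics/crop1.png",np.hstack([cv2.resize(t[110:250,340:460,::-1],None,fx=3.3,fy=3.3,interpolation=2),cv2.resize(s[100:200,180:286,::-1],(400,462),interpolation=2)]))
E
```

```text
base px [279.1153 409.5457] x [276.4698 270.3928]
orange [148.6921 326.3027] ell [148.6991 326.3016] (101.0069351196289, 108.35847473144531) [0.1825 0.2876 0.015 ]
orange [278.8251  12.6949] ell [274.0712  12.86  ] (8.835932731628418, 1154.7469482421875) [ 0.9535 -0.007   0.015 ]
orange [281.82   139.4923] ell [281.8208 139.4892] (68.74015045166016, 72.11617279052734) [ 0.6118 -0.0195  0.015 ]
orange [443.0764 275.3146] ell [443.0816 275.3268] (81.03256225585938, 105.3849868774414) [0.1881 0.2929 0.015 ]
orange [220.7915 249.1222] ell [220.7922 249.1277] (60.197235107421875, 72.44835662841797) [ 0.6159 -0.0147  0.015 ]
orange [ 85.7731 308.3525] ell [100.9491 360.7219] (15.313626289367676, 477.3816223144531) [0.9358 0.119  0.015 ]
whiteS [220.9472 247.1888] ell [220.948  247.1855] (22.22060203552246, 27.022504806518555) [ 0.6134 -0.0197  0.015 ]
mat ((156.27919006347656, 200.09136962890625), (72.95697021484375, 71.24705505371094), 4.085616588592529) [0.4728 0.2845 0.004 ]
[array([0.3957, 0.3744, 0.004 ]), array([0.5702, 0.371 , 0.004 ]), array([0.5519, 0.1922, 0.004 ]), array([0.3792
[... 533 characters left out ...]
[419.0311 187.9917] 161.0 (412, 174, 23, 24) [ 0.4836 -0.3392  0.012 ] [ 0.4634 -0.309   0.1   ]
yel [245.6058 124.2493] 57.5 (241, 120, 10, 9) [ 0.3706 -0.3964  0.012 ] [ 0.4093 -0.3026  0.1   ]
yel [251.1746 152.5503] 31.5 (242, 144, 16, 13) [ 0.4082 -0.2792  0.012 ] [ 0.4431 -0.197   0.1   ]
blue [233.3778 147.719 ] 105.0 (227, 142, 13, 12) [ 0.4453 -0.3207  0.012 ] [ 0.4766 -0.2344  0.1   ]
blue [239.7095 174.2905] 35.0 (227, 167, 20, 14) [ 0.4727 -0.2176  0.012 ] [ 0.5013 -0.1414  0.1   ]
blue [236.5905 167.5619] 17.5 (229, 164, 14, 6) [ 0.4698 -0.2447  0.012 ] [ 0.4987 -0.1659  0.1   ]
green [220.7957 147.5484] 15.5 (215, 141, 10, 12) [ 0.4773 -0.3381  0.012 ] [ 0.5054 -0.2501  0.1   ]
```

View pics/crop1.png

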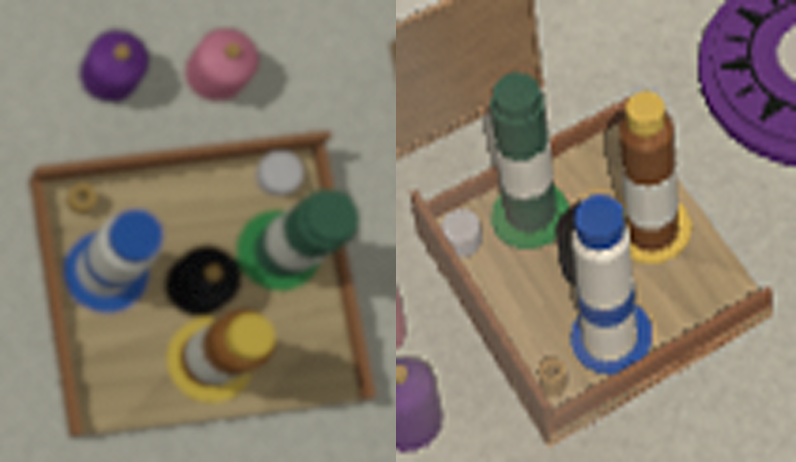

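The top view holds these things that could be confused:
- **Floats:** the black one at (402,195), between the bottles in the caddy, is the one I want. The purple one at (375,130), the pink one at (407,129) and the small black cylinder at (248,227) are not.
- **Compasses:** the small orange one at (282,139) is the one I want. The large orange one at (149,326) and the purple one at (448,303) are not.

The crop confirms the black float in the middle of the caddy. It also shows green at -y, blue at +y and yellow at -x.

I'll move above the caddy and look from there.

```bash
python3 -m jog '[{"z":-0.04},{"z":-0.08},{"x":0.04,"y":-0.03,"z":-0.10,"az":-0.13},{"x":0.08,"y":-0.06,"z":-0.10,"az":-0.26},{"x":0.12,"y":-0.09,"z":-0.10,"az":-0.4},{"x":0.16,"y":-0.12,"z":-0.10,"az":-0.54},{"x":0.20,"y":-0.15,"z":-0.10,"az":-0.68},{"x":0.24,"y":-0.18,"z":-0.10,"az":-0.82},{"x":0.28,"y":-0.21,"z":-0.10,"az":-0.96},{"x":0.31,"y":-0.23,"z":-0.10,"az":-1.1},{"x":0.325,"y":-0.238,"z":-0.10,"az":-1.2},{"x":0.325,"y":-0.238,"z":-0.10,"az":-1.2}]' 1 && python3 -m jog '[{"z":0},{"z":0}]'
python3 - <<'E'
from station import *
import cv2,json
o=get_obs();print(o['t'],o['eef_pos'],o['tool_rot'],o['q'])
p=camera_params("wrist");im=read_camera("wrist");cv2.imwrite("pics/w1.png",im[:,:,::-1])
json.dump({k:v.tolist() for k,v in p.items()},open("w1.json","w"))
E
```

```text
0.15 [ 0.24253484 -0.62948136  0.23057367] [-6.32374813e-04  9.83139465e-01  1.82856121e-01 -1.79613855e-04] [ 1.09488914  0.47761628  0.02238226  1.55615807 -0.01148309  1.10926168
 -0.08311994]validation failed for argument at $[0]...
```

View pics/w1.png

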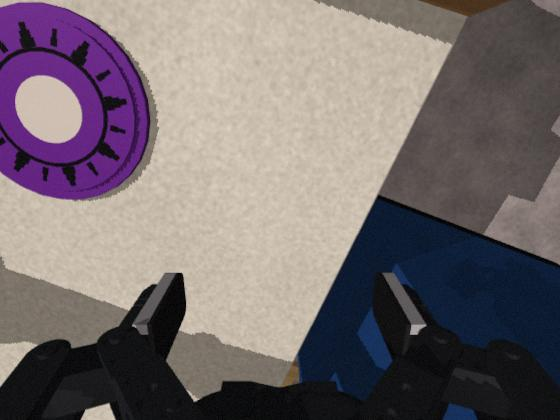

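The move was refused because rows need all six keys, so the arm is still at its start. This view shows only the purple compass and the table edge.

```bash
python3 -m jog '[{"x":0,"y":0,"z":-0.04,"ax":0,"ay":0,"az":0},{"x":0,"y":0,"z":-0.08,"ax":0,"ay":0,"az":0},{"x":0.04,"y":-0.03,"z":-0.10,"ax":0,"ay":0,"az":-0.13},{"x":0.08,"y":-0.06,"z":-0.10,"ax":0,"ay":0,"az":-0.26},{"x":0.12,"y":-0.09,"z":-0.10,"ax":0,"ay":0,"az":-0.4},{"x":0.16,"y":-0.12,"z":-0.10,"ax":0,"ay":0,"az":-0.54},{"x":0.20,"y":-0.15,"z":-0.10,"ax":0,"ay":0,"az":-0.68},{"x":0.24,"y":-0.18,"z":-0.10,"ax":0,"ay":0,"az":-0.82},{"x":0.28,"y":-0.21,"z":-0.10,"ax":0,"ay":0,"az":-0.96},{"x":0.31,"y":-0.23,"z":-0.10,"ax":0,"ay":0,"az":-1.1},{"x":0.325,"y":-0.238,"z":-0.10,"ax":0,"ay":0,"az":-1.2},{"x":0.325,"y":-0.238,"z":-0.10,"ax":0,"ay":0,"az":-1.2}]' 1 && python3 -m jog '[{"x":0,"y":0,"z":0,"ax":0,"ay":0,"az":0},{"x":0,"y":0,"z":0,"ax":0,"ay":0,"az":0}]'
python3 - <<'E'
from station import *
import cv2,json
o=get_obs();print(o['t'],o['eef_pos'],o['tool_rot'],o['q'])
p=camera_params("wrist");im=read_camera("wrist");cv2.imwrite("pics/w1.png",im[:,:,::-1])
json.dump({k:v.tolist() for k,v in p.items()},open("w1.json","w"))
E
```

```text
t: 1.4
eef_pos: [0.4623, -0.2877, 0.3314]
tool_rot: [-0.0, 0.706, 0.709, 0.001]
contact_force: [0.4, -0.4, -0.2]
gripper_width: 1.0
grasp_force: 0.0
t: 1.6
eef_pos: [0.4593, -0.2925, 0.3311]
tool_rot: [-0.0, 0.71, 0.705, -0.0]
contact_force: [-0.3, 0.3, -0.1]
gripper_width: 1.003
grasp_force: 0.0
1.6 [ 0.45930315 -0.29252836  0.33111572] [-1.06715264e-04  7.09674803e-01  7.04529261e-01 -4.27285707e-04] [ 0.75212541  0.20279641 -0.35124768  1.72066922  0.07430947  1.23158716
  0.37543483]
```

View pics/w1.png

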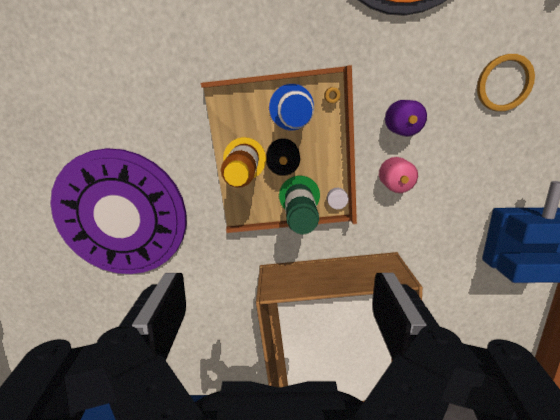

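The wrist view shows the caddy centre near (283,155), with the blue cap at (291,106), the yellow cap at (236,173) and the green lid at (302,216). The black float is at (283,157). Next I triangulate the caps across the three cameras.

```bash
cat > m.py <<'E'
from station import *
from h import *
import json
np.set_printoptions(precision=4,suppress=True)
def multi(obs):
    A=np.zeros((3,3));b=np.zeros(3);L=[ray(p,u) for p,u in obs]
    for o,d in L: M=np.eye(3)-np.outer(d,d);A+=M;b+=M@o
    X=np.linalg.solve(A,b); return X,[round(1e3*float(np.linalg.norm((np.eye(3)-np.outer(d,d))@(X-o))),1) for o,d in L]
E
python3 - <<'E'
from m import *
T,S=camera_params("top"),camera_params("scene")
W={k:np.array(v) for k,v in json.load(open("w1.json")).items()}
I={n:cv2.imread(f"pics/{n}.png")[:,:,::-1].copy() for n in("top0","scene0","w1")}
rg={"yel":((20,150,120),(32,255,255)),"blue":((100,120,80),(125,255,255)),"green":((55,100,30),(90,255,255)),"black":((0,0,0),(179,255,35))}
for n,(lo,hi) in rg.items():
    for c in blobs(I["w1"],lo,hi,60,(205,65,355,235)): print(n,cen(c),cv2.contourArea(c),cv2.boundingRect(c),cv2.fitEllipse(c))
for nm,P,roi in(("top0",T,(390,185,414,207)),("scene0",S,(183,110,285,195))):
    for c in blobs(I[nm],*rg["black"],15,roi): print(nm,"blk",cen(c),cv2.contourArea(c),cv2.boundingRect(c))
# brass tip
for nm,roi in(("top0",(392,185,412,205)),("w1",(268,138,302,176)) ):
    for c in blobs(I[nm],(10,90,60),(30,255,255),2,roi): print(nm,"tip",cen(c),cv2.contourArea(c))
cv2.imwrite("pics/crop2.png",cv2.resize(I["w1"][60:240,195:365,::-1],None,fx=3.3,fy=3.3,interpolation=2))
E
```

```text
yel [235.9985 173.0625] 458.5 (224, 161, 25, 25) ((236.0042266845703, 173.0556640625), (24.0667667388916, 24.39755630493164), 17.745309829711914)
yel [248.5442 150.9778] 420.5 (223, 137, 43, 40) ((243.75782775878906, 158.54312133789062), (39.77631378173828, 40.425228118896484), 30.553525924682617)
blue [296.0908 110.3474] 756.5 (281, 94, 31, 33) ((296.08660888671875, 110.35501861572266), (30.35149383544922, 31.80803871154785), 7.578512668609619)
blue [282.3379 100.808 ] 437.5 (269, 84, 44, 46) ((292.6180419921875, 107.44718170166016), (42.107791900634766, 44.661590576171875), 141.62925720214844)
green [301.8629 214.8308] 882.5 (287, 197, 32, 37) ((301.8775939941406, 214.84861755371094), (30.970661163330078, 36.392887115478516), 169.92018127441406)
green [298.53   187.1138] 511.0 (279, 176, 41, 32) ((299.07794189453125, 194.90191650390625), (36.92420959472656, 37.207122802734375), 34.154693603515625)
black [282.776  156.6275] 914.5 (267, 139, 33, 36) ((282.7766418457031, 156.63510131835938), (32.561553955078125, 35.828914642333984), 0.2015104740858078)
top0 blk [401.1008 194.7302] 286.0 (391, 186, 22, 19)
top0 tip [404.1467 192.1467] 12.5
top0 tip [409.2121 202.6212] 11.0
top0 tip [393.7917 186.6667] 8.0
w1 tip [297.6067 155.0089] 150.0
w1 tip [282.6414 160.346 ] 39.5
w1 tip [270.7104 140.5464] 30.5
w1 tip [270.8424 172.8303] 27.5
```

View pics/crop2.png

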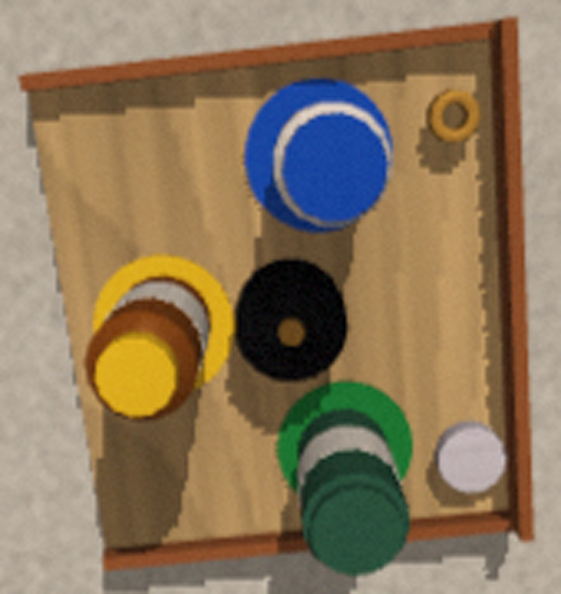

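The crop shows all three discs, the float tip at wrist (282.6,160.3), and the bushing and small tin in the +x corners.

```bash
python3 - <<'E'
from m import *
T,S=camera_params("top"),camera_params("scene")
W={k:np.array(v) for k,v in json.load(open("w1.json")).items()}
caps={"yel":((415.04,211.6),(245.6,124.25),(236,173.06)),"blue":((380.6,181.07),(233.4,147.7),(296.1,110.35))}
for n,(a,b,c) in caps.items(): print(n,"T+W",multi([(T,a),(W,c)]),"all",multi([(T,a),(S,b),(W,c)]))
print("tip",multi([(T,(404.15,192.15)),(W,(282.64,160.35))]))
print("greenlid T+S/W ~", plane(W,(301,222),.098),plane(T,(438,177),.098),multi([(T,(438,177)),(W,(301.5,217))]))
# compass/mat between two views
print("compass",multi([(T,(281.82,139.49)),(S,(220.79,249.13))]))
D={n:plane(W,u,.012) for n,u in (("yel",(243.8,158.5)),("blue",(291.3,107.2)),("green",(299.3,195.2)))}
print(D,"dT",plane(T,(403.5+0,218.),.012))
# discs in top view
im=cv2.imread("pics/top0.png")[:,:,::-1].copy()
for n,lo,hi in(("yel",(20,150,120),(32,255,255)),("blue",(100,120,80),(125,255,255)),("green",(55,100,30),(90,255,255))):
    c=blobs(im,lo,hi,60,(350,150,455,245)); 
    for k in c[:2]: print(n,cv2.boundingRect(k),cv2.fitEllipse(k)[:2],plane(T,cv2.fitEllipse(k)[0],.012))
L=np.array([[-54,0],[18,62],[18,-62]])/1e3; Q=np.array([D[k][:2] for k in("yel","blue","green")])
H=(L-L.mean(0)).T@(Q-Q.mean(0));th=np.arctan2(H[0,1]-H[1,0],H[0,0]+H[1,1]);r=np.array([[np.cos(th),-np.sin(th)],[np.sin(th),np.cos(th)]])
t=Q.mean(0)-r@L.mean(0);print("caddy",t,th,"res",Q-(L@r.T+t),"discs",L@r.T+t)
E
```

```text
yel T+W (array([ 0.4113, -0.2943,  0.1088]), [0.7, 0.7]) all (array([ 0.4117, -0.2949,  0.107 ]), [0.7, 0.7, 0.9])
blue T+W (array([ 0.4783, -0.2274,  0.1083]), [0.4, 0.4]) all (array([ 0.4787, -0.2276,  0.1069]), [0.4, 0.3, 0.6])
tip (array([ 0.4644, -0.2908,  0.0568]), [0.7, 0.7])
greenlid T+S/W ~ [ 0.4858 -0.3591  0.098 ] [ 0.4867 -0.3517  0.098 ] (array([ 0.4862, -0.3513,  0.1002]), [0.4, 0.4])
compass (array([ 0.6147, -0.0194,  0.0076]), [0.1, 0.1])
{'yel': array([ 0.4102, -0.2974,  0.012 ]), 'blue': array([ 0.4764, -0.2289,  0.012 ]), 'green': array([ 0.4887, -0.3518,  0.012 ])} dT [ 0.4132 -0.2976  0.012 ]
yel (408, 205, 15, 14) ((415.0428466796875, 211.58740234375), (12.850239753723145, 14.456275939941406)) [ 0.4276 -0.3254  0.012 ]
yel (391, 206, 23, 25) ((404.47698974609375, 217.59230041503906), (22.90024757385254, 24.8623104095459)) [ 0.4141 -0.2999  0.012 ]
blue (374, 174, 15, 15) ((380.6570129394531, 181.06748962402344), (13.791740417480469, 13.917936325073242)) [ 0.5028 -0.2507  0.012 ]
blue (360, 182, 24, 22) ((371.49615478515625, 191.84744262695312), (20.769611358642578, 22.252601623535156)) [ 0.4773 -0.2275  0.012 ]
green (428, 169, 19, 18) ((436.7033996582031, 177.80874633789062), (13.736087799072266, 18.749496459960938)) [ 0.507  -0.3825  0.012 ]
green (412, 174, 23, 24) ((424.7615051269531, 185.04898071289062), (21.264575958251953, 24.85793685913086)) [ 0.4903 -0.3531  0.012 ]
caddy [ 0.4644 -0.2921] 0.09868414126690409 res [[-0.0005  0.    ]
 [ 0.0002 -0.0003]
 [ 0.0003  0.0002]] discs [[ 0.4106 -0.2974]
 [ 0.4762 -0.2286]
 [ 0.4884 -0.352 ]]
```

The caddy is at (0.464,-0.292) with yaw 0.099, and the fit residuals are under 1 mm. I start with the green tin: go over it, descend, and check before closing.

```bash
python3 -m jog '[{"x":-0.03,"y":0.015,"z":0.02,"ax":0,"ay":0,"az":-0.007},{"x":-0.0595,"y":0.029,"z":0.04,"ax":0,"ay":0,"az":-0.007},{"x":-0.0595,"y":0.029,"z":0.08,"ax":0,"ay":0,"az":-0.007},{"x":-0.0595,"y":0.029,"z":0.12,"ax":0,"ay":0,"az":-0.007},{"x":-0.0595,"y":0.029,"z":0.15,"ax":0,"ay":0,"az":-0.007},{"x":-0.0595,"y":0.029,"z":0.15,"ax":0,"ay":0,"az":-0.007},{"x":-0.0595,"y":0.029,"z":0.15,"ax":0,"ay":0,"az":-0.007}]' 1 30
python3 - <<'E'
from m import *
o=get_obs();print(o['eef_pos'],o['tool_rot'])
p=camera_params("wrist");im=read_camera("wrist");cv2.imwrite("pics/w2.png",im[:,:,::-1])
for X in([.4884,-.352,.11],[.4884,-.352,.012]):print(proj(p,X))
E
```

```text
t: 2.35
eef_pos: [0.4889, -0.3514, 0.1818]
tool_rot: [-0.0, 0.706, 0.708, -0.0]
contact_force: [-0.3, 0.0, 1.1]
gripper_width: 0.998
grasp_force: 0.0
[ 0.4889 -0.3514  0.1818] [-0.0001  0.7063  0.7079 -0.0001]
[278.1802 221.1186]
[278.2999 183.6417]
```

View pics/w2.png

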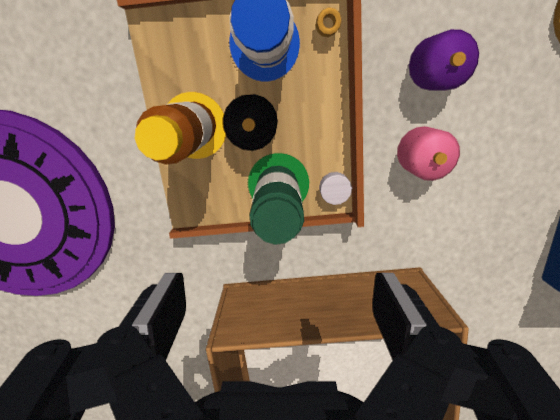

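The green lid at (277,222) matches its projection. The box wall is close by, so I check its clearance.

```bash
python3 - <<'E'
from m import *
T=camera_params("top");p=camera_params("wrist")
for a,b in (((461,122),(425,269)),((479,208),(225,284))): print(multi([(T,a),(p,b)]))
E
```

```text
(array([ 0.6536, -0.4593, -0.0054]), [3.1, 3.1])
(array([ 0.4318, -0.4724,  0.0072]), [3.1, 3.1])
```

The wall foot is at y≈-0.465, so there is about 70 mm of clearance. Descend and grip.

```bash
python3 -m jog '[{"x":-0.0005,"y":0,"z":0.03,"ax":0,"ay":0,"az":0},{"x":-0.0005,"y":0,"z":0.06,"ax":0,"ay":0,"az":0},{"x":-0.0005,"y":0,"z":0.09,"ax":0,"ay":0,"az":0},{"x":-0.0005,"y":0,"z":0.11,"ax":0,"ay":0,"az":0},{"x":-0.0005,"y":0,"z":0.122,"ax":0,"ay":0,"az":0},{"x":-0.0005,"y":0,"z":0.122,"ax":0,"ay":0,"az":0},{"x":-0.0005,"y":0,"z":0.122,"ax":0,"ay":0,"az":0}]' 1 35
python3 -m jog '[{"x":0,"y":0,"z":0,"ax":0,"ay":0,"az":0},{"x":0,"y":0,"z":0,"ax":0,"ay":0,"az":0},{"x":0,"y":0,"z":0,"ax":0,"ay":0,"az":0},{"x":0,"y":0,"z":0,"ax":0,"ay":0,"az":0},{"x":0,"y":0,"z":0,"ax":0,"ay":0,"az":0},{"x":0,"y":0,"z":0,"ax":0,"ay":0,"az":0},{"x":0,"y":0,"z":0,"ax":0,"ay":0,"az":0},{"x":0,"y":0,"z":0,"ax":0,"ay":0,"az":0}]' 0 35
```

```text
t: 3.1
eef_pos: [0.4904, -0.3518, 0.061]
tool_rot: [0.001, 0.706, 0.708, 0.0]
contact_force: [-0.7, 0.4, -0.3]
gripper_width: 0.997
grasp_force: 0.0
t: 3.9
eef_pos: [0.4894, -0.3514, 0.06]
tool_rot: [0.0, 0.706, 0.708, -0.0]
contact_force: [-2.1, 1.3, 6.2]
gripper_width: 0.467
grasp_force: 35.6
```

```bash
python3 -m jog '[{"x":0,"y":0,"z":-0.015,"ax":0,"ay":0,"az":0},{"x":0,"y":0,"z":-0.04,"ax":0,"ay":0,"az":0},{"x":0,"y":0,"z":-0.07,"ax":0,"ay":0,"az":0},{"x":0,"y":0,"z":-0.10,"ax":0,"ay":0,"az":0},{"x":0,"y":0,"z":-0.13,"ax":0,"ay":0,"az":0},{"x":0.01,"y":0,"z":-0.15,"ax":0,"ay":0,"az":0},{"x":0.03,"y":-0.002,"z":-0.16,"ax":0,"ay":0,"az":0},{"x":0.06,"y":-0.004,"z":-0.16,"ax":0,"ay":0,"az":0},{"x":0.095,"y":-0.006,"z":-0.16,"ax":0,"ay":0,"az":0},{"x":0.13,"y":-0.008,"z":-0.16,"ax":0,"ay":0,"az":0},{"x":0.165,"y":-0.01,"z":-0.16,"ax":0,"ay":0,"az":0},{"x":0.20,"y":-0.012,"z":-0.16,"ax":0,"ay":0,"az":0}]'
python3 -m jog '[{"x":0.035,"y":-0.002,"z":0,"ax":0,"ay":0,"az":0},{"x":0.07,"y":-0.004,"z":0,"ax":0,"ay":0,"az":0},{"x":0.105,"y":-0.006,"z":0,"ax":0,"ay":0,"az":0},{"x":0.14,"y":-0.008,"z":0,"ax":0,"ay":0,"az":0},{"x":0.175,"y":-0.01,"z":0,"ax":0,"ay":0,"az":0},{"x":0.21,"y":-0.012,"z":0,"ax":0,"ay":0,"az":0},{"x":0.245,"y":-0.014,"z":0,"ax":0,"ay":0,"az":0},{"x":0.28,"y":-0.016,"z":0,"ax":0,"ay":0,"az":0},{"x":0.315,"y":-0.018,"z":0,"ax":0,"ay":0,"az":0},{"x":0.35,"y":-0.02,"z":0,"ax":0,"ay":0,"az":0},{"x":0.385,"y":-0.021,"z":0,"ax":0,"ay":0,"az":0},{"x":0.42,"y":-0.022,"z":0,"ax":0,"ay":0,"az":0}]'
python3 -m jog '[{"x":0.025,"y":0,"z":0,"ax":0,"ay":0,"az":0},{"x":0.045,"y":0,"z":0,"ax":0,"ay":0,"az":0},{"x":0.06,"y":0,"z":0,"ax":0,"ay":0,"az":0},{"x":0.067,"y":0,"z":0,"ax":0,"ay":0,"az":0},{"x":0.067,"y":0,"z":0,"ax":0,"ay":0,"az":0},{"x":0.067,"y":0,"z":0,"ax":0,"ay":0,"az":0}]'
python3 - <<'E'
from m import *
o=get_obs();print(o['eef_pos'],o['tool_rot'])
p=camera_params("wrist");im=read_camera("wrist");cv2.imwrite("pics/w3.png",im[:,:,::-1])
cv2.imwrite("pics/t3.png",read_camera("top")[:,:,::-1])
for X in([.455,.336,.004],[.495,.284,.004],[.455,.232,.004]):print(proj(p,X))
E
```

```text
t: 5.1
eef_pos: [0.4751, -0.1483, 0.2189]
tool_rot: [-0.001, 0.705, 0.709, -0.0]
contact_force: [0.9, 0.9, -0.7]
gripper_width: 0.458
grasp_force: 35.3
t: 6.3
eef_pos: [0.4508, 0.2704, 0.2189]
tool_rot: [-0.0, 0.705, 0.709, -0.001]
contact_force: [0.4, -1.0, -1.3]
gripper_width: 0.461
grasp_force: 35.3
t: 6.9
eef_pos: [0.4525, 0.3347, 0.219]
tool_rot: [0.0, 0.706, 0.708, -0.001]
contact_force: [-0.2, -0.1, -1.4]
gripper_width: 0.46
grasp_force: 35.3
[0.4525 0.3347 0.219 ] [ 0.0003  0.706   0.7082 -0.0005]
[281.0355 170.9065]
[315.537  215.2385]
[280.5583 255.5635]
```

View pics/w3.png

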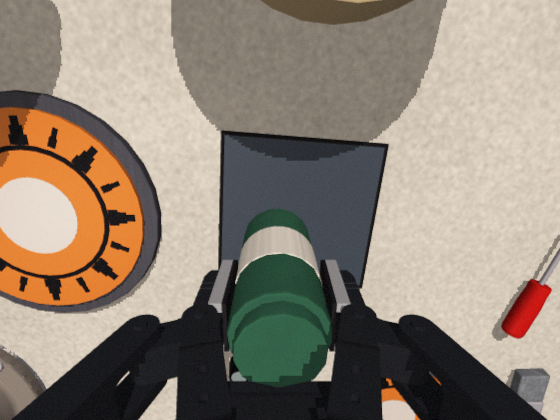

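The mat corners are at (222,132) and (387,145), and all three planned spots fall well on it. The tan bin at the top of the picture needs a clearance check against the wrist camera.

```bash
python3 - <<'E'
from m import *
T=camera_params("top");p=camera_params("wrist");print(p['origin'])
for z in(0,.1,.2):print(z,plane(T,(71,185),z),plane(p,(335,24),z))
print([plane(p,u,.004) for u in((222,132),(387,145),(361,287))])
print([plane(T,u,.004) for u in((124,164),(197,166),(193,238),(117,235))])
E
```

```text
[0.4524 0.4196 0.3612]
0 [0.5168 0.4963 0.    ] [0.5069 0.4801 0.    ]
0.1 [0.4904 0.4374 0.1   ] [0.4918 0.4634 0.1   ]
0.2 [0.4641 0.3784 0.2   ] [0.4767 0.4466 0.2   ]
[array([0.3928, 0.3776, 0.004 ]), array([0.5688, 0.3644, 0.004 ]), array([0.5558, 0.1881, 0.004 ])]
[array([0.5649, 0.3669, 0.004 ]), array([0.5547, 0.1879, 0.004 ]), array([0.3795, 0.1945, 0.004 ]), array([0.3911, 0.375 , 0.004 ])]
```

```bash
python3 -m jog '[{"x":-0.0165,"y":0,"z":0.02,"ax":0,"ay":0,"az":0},{"x":-0.0165,"y":0,"z":0.05,"ax":0,"ay":0,"az":0},{"x":-0.0165,"y":0,"z":0.08,"ax":0,"ay":0,"az":0},{"x":-0.0165,"y":0,"z":0.11,"ax":0,"ay":0,"az":0},{"x":-0.0165,"y":0,"z":0.135,"ax":0,"ay":0,"az":0},{"x":-0.0165,"y":0,"z":0.15,"ax":0,"ay":0,"az":0},{"x":-0.0165,"y":0,"z":0.159,"ax":0,"ay":0,"az":0},{"x":-0.0165,"y":0,"z":0.163,"ax":0,"ay":0,"az":0},{"x":-0.0165,"y":0,"z":0.165,"ax":0,"ay":0,"az":0},{"x":-0.0165,"y":0,"z":0.166,"ax":0,"ay":0,"az":0},{"x":-0.0165,"y":0,"z":0.166,"ax":0,"ay":0,"az":0}]'
```

```text
t: 8.1
eef_pos: [0.453, 0.3197, 0.054]
tool_rot: [0.0, 0.706, 0.709, 0.001]
contact_force: [0.3, 0.7, -0.8]
gripper_width: 0.462
grasp_force: 35.5
```

```bash
python3 -m jog '[{"x":0,"y":0,"z":0.0007,"ax":0,"ay":0,"az":0},{"x":0,"y":0,"z":0.0014,"ax":0,"ay":0,"az":0},{"x":0,"y":0,"z":0.002,"ax":0,"ay":0,"az":0},{"x":0,"y":0,"z":0.002,"ax":0,"ay":0,"az":0}]'
```

```text
t: 8.5
eef_pos: [0.4528, 0.3197, 0.052]
tool_rot: [0.0, 0.706, 0.709, 0.0]
contact_force: [-0.8, -1.3, 4.8]
gripper_width: 0.461
grasp_force: 35.9
```

The tin touches the mat with about 5 N. Release, lift, and go back above the white bottle.

```bash
python3 -m jog '[{"x":0,"y":0,"z":0,"ax":0,"ay":0,"az":0},{"x":0,"y":0,"z":0,"ax":0,"ay":0,"az":0},{"x":0,"y":0,"z":0,"ax":0,"ay":0,"az":0},{"x":0,"y":0,"z":0,"ax":0,"ay":0,"az":0},{"x":0,"y":0,"z":0,"ax":0,"ay":0,"az":0},{"x":0,"y":0,"z":-0.03,"ax":0,"ay":0,"az":0},{"x":0,"y":0,"z":-0.07,"ax":0,"ay":0,"az":0},{"x":0,"y":0,"z":-0.11,"ax":0,"ay":0,"az":0},{"x":-0.03,"y":0,"z":-0.14,"ax":0,"ay":0,"az":0},{"x":-0.07,"y":0.002,"z":-0.15,"ax":0,"ay":0,"az":0},{"x":-0.11,"y":0.004,"z":-0.15,"ax":0,"ay":0,"az":0},{"x":-0.15,"y":0.006,"z":-0.15,"ax":0,"ay":0,"az":0}]' 1
python3 -m jog '[{"x":-0.04,"y":0.002,"z":0,"ax":0,"ay":0,"az":0},{"x":-0.08,"y":0.004,"z":0,"ax":0,"ay":0,"az":0},{"x":-0.12,"y":0.006,"z":0,"ax":0,"ay":0,"az":0},{"x":-0.16,"y":0.008,"z":0,"ax":0,"ay":0,"az":0},{"x":-0.20,"y":0.01,"z":0,"ax":0,"ay":0,"az":0},{"x":-0.24,"y":0.012,"z":0,"ax":0,"ay":0,"az":0},{"x":-0.28,"y":0.014,"z":0,"ax":0,"ay":0,"az":0},{"x":-0.32,"y":0.016,"z":0,"ax":0,"ay":0,"az":0},{"x":-0.36,"y":0.017,"z":0,"ax":0,"ay":0,"az":0},{"x":-0.398,"y":0.0175,"z":0,"ax":0,"ay":0,"az":0},{"x":-0.398,"y":0.0175,"z":0,"ax":0,"ay":0,"az":0},{"x":-0.398,"y":0.0175,"z":0,"ax":0,"ay":0,"az":0}]' 1
python3 - <<'E'
from m import *
o=get_obs();print(o['eef_pos'],o['tool_rot'])
im=read_camera("top");cv2.imwrite("pics/t4.png",im[:,:,::-1])
T=camera_params("top")
for c in blobs(im,(55,100,30),(90,255,255),20,(110,155,215,245)): print(cen(c),cv2.contourArea(c),cv2.boundingRect(c))
print(proj(T,[.453,.3195,.102]),proj(T,[.453,.3195,.05]))
p=camera_params("wrist");im=read_camera("wrist")
for c in blobs(im,(100,120,80),(125,255,255),60): print("blue",cen(c),cv2.contourArea(c))
print(proj(p,[.4784,-.2276,.112]),proj(p,[.4762,-.2286,.112]))
E
```

```text
t: 9.7
eef_pos: [0.4593, 0.168, 0.2019]
tool_rot: [0.0, 0.706, 0.709, 0.001]
contact_force: [1.1, 0.2, -0.4]
gripper_width: 1.0
grasp_force: 0.0
t: 10.9
eef_pos: [0.4779, -0.2291, 0.2011]
tool_rot: [-0.0, 0.706, 0.708, 0.0]
contact_force: [0.3, 0.7, 0.3]
gripper_width: 1.0
grasp_force: 0.0
[ 0.4779 -0.2291  0.2011] [-0.0003  0.7064  0.7078  0.    ]
[128.815 202.71 ] 200.0 (119, 195, 20, 17)
[123.8025 200.3438] [133.6339 204.9535]
blue [278.2113 208.9802] 1525.5
blue [275.425  166.7205] 1102.0
blue [549.9843 307.8229] 191.0
[279.1134 211.5421] [276.1469 212.7945]
```

The tin stands upright on the mat where expected, and the blue cap lines up under the gripper. Pick the white bottle.

```bash
python3 -m jog '[{"x":0,"y":-0.001,"z":0.03,"ax":0,"ay":0,"az":0},{"x":0,"y":-0.001,"z":0.06,"ax":0,"ay":0,"az":0},{"x":0,"y":-0.001,"z":0.09,"ax":0,"ay":0,"az":0},{"x":0,"y":-0.001,"z":0.12,"ax":0,"ay":0,"az":0},{"x":0,"y":-0.001,"z":0.14,"ax":0,"ay":0,"az":0},{"x":0,"y":-0.001,"z":0.141,"ax":0,"ay":0,"az":0},{"x":0,"y":-0.001,"z":0.141,"ax":0,"ay":0,"az":0}]' 1 35
python3 -m jog '[{"x":0,"y":0,"z":0,"ax":0,"ay":0,"az":0},{"x":0,"y":0,"z":0,"ax":0,"ay":0,"az":0},{"x":0,"y":0,"z":0,"ax":0,"ay":0,"az":0},{"x":0,"y":0,"z":0,"ax":0,"ay":0,"az":0},{"x":0,"y":0,"z":0,"ax":0,"ay":0,"az":0},{"x":0,"y":0,"z":0,"ax":0,"ay":0,"az":0},{"x":0,"y":0,"z":0,"ax":0,"ay":0,"az":0},{"x":0,"y":0,"z":0,"ax":0,"ay":0,"az":0}]' 0 35
```

```text
t: 11.7
eef_pos: [0.4776, -0.2273, 0.0606]
tool_rot: [-0.0, 0.705, 0.709, 0.0]
contact_force: [-0.9, -0.5, -0.1]
gripper_width: 0.999
grasp_force: 0.0
t: 12.5
eef_pos: [0.4779, -0.2288, 0.0613]
tool_rot: [0.001, 0.706, 0.708, 0.0]
contact_force: [-0.6, 0.9, 6.8]
gripper_width: 0.454
grasp_force: 35.2
```

```bash
python3 -m jog '[{"x":0,"y":0,"z":-0.015,"ax":0,"ay":0,"az":0},{"x":0,"y":0,"z":-0.04,"ax":0,"ay":0,"az":0},{"x":0,"y":0,"z":-0.07,"ax":0,"ay":0,"az":0},{"x":0,"y":0,"z":-0.10,"ax":0,"ay":0,"az":0},{"x":0,"y":0,"z":-0.13,"ax":0,"ay":0,"az":0},{"x":0.01,"y":0,"z":-0.15,"ax":0,"ay":0,"az":0},{"x":0.03,"y":0.002,"z":-0.16,"ax":0,"ay":0,"az":0},{"x":0.06,"y":0.003,"z":-0.16,"ax":0,"ay":0,"az":0},{"x":0.095,"y":0.005,"z":-0.16,"ax":0,"ay":0,"az":0},{"x":0.13,"y":0.006,"z":-0.16,"ax":0,"ay":0,"az":0},{"x":0.165,"y":0.008,"z":-0.16,"ax":0,"ay":0,"az":0},{"x":0.20,"y":0.009,"z":-0.16,"ax":0,"ay":0,"az":0}]'
python3 -m jog '[{"x":0.035,"y":0.002,"z":0,"ax":0,"ay":0,"az":0},{"x":0.07,"y":0.004,"z":0,"ax":0,"ay":0,"az":0},{"x":0.105,"y":0.005,"z":0,"ax":0,"ay":0,"az":0},{"x":0.14,"y":0.006,"z":0,"ax":0,"ay":0,"az":0},{"x":0.175,"y":0.008,"z":0,"ax":0,"ay":0,"az":0},{"x":0.21,"y":0.01,"z":0,"ax":0,"ay":0,"az":0},{"x":0.24,"y":0.011,"z":0,"ax":0,"ay":0,"az":0},{"x":0.27,"y":0.012,"z":0,"ax":0,"ay":0,"az":0},{"x":0.29,"y":0.012,"z":0,"ax":0,"ay":0,"az":0},{"x":0.301,"y":0.012,"z":0,"ax":0,"ay":0,"az":0},{"x":0.301,"y":0.012,"z":0,"ax":0,"ay":0,"az":0},{"x":0.301,"y":0.012,"z":0,"ax":0,"ay":0,"az":0}]'
python3 -c "
from station import *;o=get_obs();print(o['eef_pos'],o['tool_rot'])"
```

```text
t: 13.7
eef_pos: [0.4851, -0.0272, 0.2212]
tool_rot: [0.0, 0.706, 0.708, 0.0]
contact_force: [1.3, -0.4, -1.7]
gripper_width: 0.456
grasp_force: 35.6
t: 14.9
eef_pos: [0.4964, 0.2713, 0.2204]
tool_rot: [0.0, 0.706, 0.708, -0.0]
contact_force: [-0.3, -0.7, -2.0]
gripper_width: 0.458
grasp_force: 35.6
[0.49637635 0.27125227 0.2203769 ] [ 3.91597470e-04  7.05973740e-01  7.08237777e-01 -4.19217220e-04]
```

```bash
python3 -m jog '[{"x":0,"y":0,"z":0.02,"ax":0,"ay":0,"az":0},{"x":0,"y":0,"z":0.05,"ax":0,"ay":0,"az":0},{"x":0,"y":0,"z":0.08,"ax":0,"ay":0,"az":0},{"x":0,"y":0,"z":0.11,"ax":0,"ay":0,"az":0},{"x":0,"y":0,"z":0.135,"ax":0,"ay":0,"az":0},{"x":0,"y":0,"z":0.15,"ax":0,"ay":0,"az":0},{"x":0,"y":0,"z":0.16,"ax":0,"ay":0,"az":0},{"x":0,"y":0,"z":0.164,"ax":0,"ay":0,"az":0},{"x":0,"y":0,"z":0.166,"ax":0,"ay":0,"az":0},{"x":0,"y":0,"z":0.167,"ax":0,"ay":0,"az":0},{"x":0,"y":0,"z":0.168,"ax":0,"ay":0,"az":0},{"x":0,"y":0,"z":0.168,"ax":0,"ay":0,"az":0}]'
```

```text
t: 16.1
eef_pos: [0.4968, 0.273, 0.0533]
tool_rot: [0.0, 0.706, 0.709, 0.001]
contact_force: [-0.8, 0.6, 3.8]
gripper_width: 0.455
grasp_force: 36.1
```

```bash
python3 -m jog '[{"x":0,"y":0,"z":0,"ax":0,"ay":0,"az":0},{"x":0,"y":0,"z":0,"ax":0,"ay":0,"az":0},{"x":0,"y":0,"z":0,"ax":0,"ay":0,"az":0},{"x":0,"y":0,"z":0,"ax":0,"ay":0,"az":0},{"x":0,"y":0,"z":0,"ax":0,"ay":0,"az":0},{"x":0,"y":0,"z":-0.03,"ax":0,"ay":0,"az":0},{"x":0,"y":0,"z":-0.07,"ax":0,"ay":0,"az":0},{"x":0,"y":0,"z":-0.11,"ax":0,"ay":0,"az":0},{"x":-0.03,"y":0,"z":-0.14,"ax":0,"ay":0,"az":0},{"x":-0.07,"y":-0.002,"z":-0.15,"ax":0,"ay":0,"az":0},{"x":-0.11,"y":-0.004,"z":-0.15,"ax":0,"ay":0,"az":0},{"x":-0.15,"y":-0.008,"z":-0.15,"ax":0,"ay":0,"az":0}]' 1
python3 -m jog '[{"x":-0.04,"y":-0.004,"z":0,"ax":0,"ay":0,"az":0},{"x":-0.08,"y":-0.008,"z":0,"ax":0,"ay":0,"az":0},{"x":-0.12,"y":-0.012,"z":0,"ax":0,"ay":0,"az":0},{"x":-0.16,"y":-0.016,"z":0,"ax":0,"ay":0,"az":0},{"x":-0.20,"y":-0.024,"z":0,"ax":0,"ay":0,"az":0},{"x":-0.24,"y":-0.034,"z":0,"ax":0,"ay":0,"az":0},{"x":-0.28,"y":-0.045,"z":0,"ax":0,"ay":0,"az":0},{"x":-0.32,"y":-0.056,"z":0,"ax":0,"ay":0,"az":0},{"x":-0.36,"y":-0.066,"z":0,"ax":0,"ay":0,"az":0},{"x":-0.40,"y":-0.076,"z":0,"ax":0,"ay":0,"az":0},{"x":-0.42,"y":-0.08,"z":0,"ax":0,"ay":0,"az":0},{"x":-0.42,"y":-0.08,"z":0,"ax":0,"ay":0,"az":0}]' 1
python3 -m jog '[{"x":0,"y":0,"z":0,"ax":0,"ay":0,"az":0},{"x":0,"y":0,"z":0,"ax":0,"ay":0,"az":0}]'
python3 - <<'E'
from m import *
o=get_obs();print(o['eef_pos'],o['tool_rot'])
p=camera_params("wrist");im=read_camera("wrist")
for c in blobs(im,(20,150,120),(32,255,255),60): print("yel",cen(c),cv2.contourArea(c))
print(proj(p,[.4117,-.2949,.112]),proj(p,[.4106,-.2974,.112]))
E
```

```text
t: 17.3
eef_pos: [0.489, 0.1211, 0.2029]
tool_rot: [0.001, 0.706, 0.709, 0.001]
contact_force: [0.7, -0.6, -0.8]
gripper_width: 0.999
grasp_force: 0.0
t: 18.5
eef_pos: [0.409, -0.3013, 0.2021]
tool_rot: [0.0, 0.708, 0.706, -0.0]
contact_force: [0.1, 0.4, -1.3]
gripper_width: 0.999
grasp_force: 0.0
t: 18.7
eef_pos: [0.411, -0.2964, 0.2023]
tool_rot: [-0.0, 0.705, 0.709, 0.0]
contact_force: [0.5, 0.3, 0.1]
gripper_width: 0.998
grasp_force: 0.0
[ 0.411  -0.2964  0.2023] [-0.0002  0.7049  0.7093  0.0002]
yel [278.5328 207.6601] 1058.0
yel [277.6111 166.5011] 783.0
[279.7167 209.4144] [278.2197 212.5576]
```

Aligned. Pick the amber bottle.

```bash
python3 -m jog '[{"x":0,"y":0,"z":0.03,"ax":0,"ay":0,"az":0},{"x":0,"y":0,"z":0.06,"ax":0,"ay":0,"az":0},{"x":0,"y":0,"z":0.09,"ax":0,"ay":0,"az":0},{"x":0,"y":0,"z":0.12,"ax":0,"ay":0,"az":0},{"x":0,"y":0,"z":0.14,"ax":0,"ay":0,"az":0},{"x":0,"y":0,"z":0.142,"ax":0,"ay":0,"az":0},{"x":0,"y":0,"z":0.142,"ax":0,"ay":0,"az":0}]' 1 35
python3 -m jog '[{"x":0,"y":0,"z":0,"ax":0,"ay":0,"az":0},{"x":0,"y":0,"z":0,"ax":0,"ay":0,"az":0},{"x":0,"y":0,"z":0,"ax":0,"ay":0,"az":0},{"x":0,"y":0,"z":0,"ax":0,"ay":0,"az":0},{"x":0,"y":0,"z":0,"ax":0,"ay":0,"az":0},{"x":0,"y":0,"z":0,"ax":0,"ay":0,"az":0},{"x":0,"y":0,"z":0,"ax":0,"ay":0,"az":0},{"x":0,"y":0,"z":0,"ax":0,"ay":0,"az":0}]' 0 35
python3 -m jog '[{"x":0,"y":0,"z":-0.015,"ax":0,"ay":0,"az":0},{"x":0,"y":0,"z":-0.04,"ax":0,"ay":0,"az":0},{"x":0,"y":0,"z":-0.07,"ax":0,"ay":0,"az":0},{"x":0,"y":0,"z":-0.10,"ax":0,"ay":0,"az":0},{"x":0,"y":0,"z":-0.13,"ax":0,"ay":0,"az":0},{"x":0.01,"y":0.004,"z":-0.15,"ax":0,"ay":0,"az":0},{"x":0.03,"y":0.01,"z":-0.16,"ax":0,"ay":0,"az":0},{"x":0.06,"y":0.018,"z":-0.16,"ax":0,"ay":0,"az":0},{"x":0.095,"y":0.027,"z":-0.16,"ax":0,"ay":0,"az":0},{"x":0.13,"y":0.035,"z":-0.16,"ax":0,"ay":0,"az":0},{"x":0.165,"y":0.042,"z":-0.16,"ax":0,"ay":0,"az":0},{"x":0.20,"y":0.045,"z":-0.16,"ax":0,"ay":0,"az":0}]'
```

```text
t: 19.45
eef_pos: [0.411, -0.297, 0.0605]
tool_rot: [-0.0, 0.705, 0.709, 0.0]
contact_force: [-0.2, 0.4, 0.2]
gripper_width: 1.002
grasp_force: 0.0
t: 20.25
eef_pos: [0.411, -0.2982, 0.0614]
tool_rot: [0.001, 0.706, 0.708, 0.0]
contact_force: [-1.2, 1.5, 6.4]
gripper_width: 0.457
grasp_force: 34.8
t: 21.45
eef_pos: [0.4549, -0.0962, 0.2206]
tool_rot: [0.0, 0.706, 0.709, 0.0]
contact_force: [0.5, -1.1, -1.9]
gripper_width: 0.458
grasp_force: 35.6
```

```bash
python3 -m jog '[{"x":0.035,"y":0,"z":0,"ax":0,"ay":0,"az":0},{"x":0.07,"y":0,"z":0,"ax":0,"ay":0,"az":0},{"x":0.105,"y":0,"z":0,"ax":0,"ay":0,"az":0},{"x":0.14,"y":0,"z":0,"ax":0,"ay":0,"az":0},{"x":0.175,"y":0,"z":0,"ax":0,"ay":0,"az":0},{"x":0.21,"y":0,"z":0,"ax":0,"ay":0,"az":0},{"x":0.245,"y":0,"z":0,"ax":0,"ay":0,"az":0},{"x":0.28,"y":0,"z":0,"ax":0,"ay":0,"az":0},{"x":0.305,"y":0,"z":0,"ax":0,"ay":0,"az":0},{"x":0.323,"y":0,"z":0,"ax":0,"ay":0,"az":0},{"x":0.323,"y":0,"z":0,"ax":0,"ay":0,"az":0},{"x":0.323,"y":0,"z":0,"ax":0,"ay":0,"az":0}]'
python3 -m jog '[{"x":0,"y":0,"z":0.02,"ax":0,"ay":0,"az":0},{"x":0,"y":0,"z":0.05,"ax":0,"ay":0,"az":0},{"x":0,"y":0,"z":0.08,"ax":0,"ay":0,"az":0},{"x":0,"y":0,"z":0.11,"ax":0,"ay":0,"az":0},{"x":0,"y":0,"z":0.135,"ax":0,"ay":0,"az":0},{"x":0,"y":0,"z":0.15,"ax":0,"ay":0,"az":0},{"x":0,"y":0,"z":0.16,"ax":0,"ay":0,"az":0},{"x":0,"y":0,"z":0.164,"ax":0,"ay":0,"az":0},{"x":0,"y":0,"z":0.166,"ax":0,"ay":0,"az":0},{"x":0,"y":0,"z":0.167,"ax":0,"ay":0,"az":0},{"x":0,"y":0,"z":0.168,"ax":0,"ay":0,"az":0},{"x":0,"y":0,"z":0.168,"ax":0,"ay":0,"az":0}]'
```

```text
t: 22.65
eef_pos: [0.4532, 0.2248, 0.2202]
tool_rot: [0.0, 0.706, 0.709, -0.0]
contact_force: [-0.1, 0.3, -1.9]
gripper_width: 0.462
grasp_force: 35.6
t: 23.85
eef_pos: [0.4541, 0.2258, 0.0534]
tool_rot: [0.0, 0.706, 0.709, 0.001]
contact_force: [-0.8, -0.7, 4.8]
gripper_width: 0.458
grasp_force: 36.1
```

```bash
python3 -m jog '[{"x":0,"y":0,"z":0,"ax":0,"ay":0,"az":0},{"x":0,"y":0,"z":0,"ax":0,"ay":0,"az":0},{"x":0,"y":0,"z":0,"ax":0,"ay":0,"az":0},{"x":0,"y":0,"z":0,"ax":0,"ay":0,"az":0},{"x":0,"y":0,"z":0,"ax":0,"ay":0,"az":0},{"x":0,"y":0,"z":-0.03,"ax":0,"ay":0,"az":0},{"x":0,"y":0,"z":-0.07,"ax":0,"ay":0,"az":0},{"x":0,"y":0,"z":-0.11,"ax":0,"ay":0,"az":0},{"x":-0.03,"y":0,"z":-0.14,"ax":0,"ay":0,"az":0},{"x":-0.07,"y":0.002,"z":-0.15,"ax":0,"ay":0,"az":0},{"x":-0.11,"y":0.004,"z":-0.15,"ax":0,"ay":0,"az":0},{"x":-0.15,"y":0.005,"z":-0.15,"ax":0,"ay":0,"az":0}]' 1
python3 -m jog '[{"x":-0.04,"y":0.001,"z":0,"ax":0,"ay":0,"az":0},{"x":-0.08,"y":0.001,"z":0,"ax":0,"ay":0,"az":0},{"x":-0.12,"y":0.002,"z":0,"ax":0,"ay":0,"az":0},{"x":-0.16,"y":0.002,"z":0,"ax":0,"ay":0,"az":0},{"x":-0.20,"y":0.003,"z":0,"ax":0,"ay":0,"az":0},{"x":-0.24,"y":0.003,"z":0,"ax":0,"ay":0,"az":0},{"x":-0.28,"y":0.004,"z":0,"ax":0,"ay":0,"az":0},{"x":-0.32,"y":0.004,"z":0,"ax":0,"ay":0,"az":0},{"x":-0.35,"y":0.005,"z":0,"ax":0,"ay":0,"az":0},{"x":-0.367,"y":0.005,"z":0,"ax":0,"ay":0,"az":0},{"x":-0.367,"y":0.005,"z":0,"ax":0,"ay":0,"az":0},{"x":-0.367,"y":0.005,"z":0,"ax":0,"ay":0,"az":0}]' 1
python3 - <<'E'
from m import *
o=get_obs();print(o['eef_pos'],o['tool_rot'])
p=camera_params("wrist");im=read_camera("wrist");T=camera_params("top");t=read_camera("top")
cv2.imwrite("pics/a5.png",np.hstack([im,t])[:,:,::-1][:, :]) 
a=cv2.resize(im[:,:,::-1],(400,300));b=t[100:250,50:250,::-1];cv2.imwrite("pics/b5.png",np.hstack([a,cv2.resize(b,(400,300))]))
for n,lo,hi in(("yel",(20,150,120),(32,255,255)),("blue",(100,120,80),(125,255,255)),("green",(55,100,30),(90,255,255)),("tip",(10,90,60),(25,255,255))):
  for c in blobs(im,lo,hi,20,(200,60,370,300) if n!="tip" else(265,165,300,225)): e=cv2.fitEllipse(c);print(n,e,plane(p,e[0],.012),plane(p,e[0],.054))
print(proj(p,[.4644,-.2915,.054]))
E
```

```text
t: 25.05
eef_pos: [0.4592, 0.0739, 0.2029]
tool_rot: [0.001, 0.706, 0.709, 0.0]
contact_force: [1.2, 0.1, -0.4]
gripper_width: 1.002
grasp_force: 0.0
t: 26.25
eef_pos: [0.4656, -0.2901, 0.2021]
tool_rot: [-0.001, 0.705, 0.709, 0.0]
contact_force: [-0.5, 0.6, -0.1]
gripper_width: 1.002
grasp_force: 0.0
[ 0.4656 -0.2901  0.2021] [-0.0005  0.7053  0.7089  0.0003]
yel ((226.06765747070312, 183.78672790527344), (54.64651870727539, 57.269744873046875), 143.86630249023438) [ 0.4111 -0.2964  0.012 ] [ 0.4179 -0.2849  0.054 ]
blue ((289.9180908203125, 115.42327117919922), (60.127044677734375, 62.27560043334961), 11.316046714782715) [ 0.4762 -0.2276  0.012 ] [ 0.4748 -0.2248  0.054 ]
green ((299.20703125, 232.36126708984375), (49.26918029785156, 53.17086410522461), 83.9378662109375) [ 0.4883 -0.3508  0.012 ] [ 0.4853 -0.3324  0.054 ]
tip ((280.7718505859375, 207.8118896484375), (17.84959602355957, 43.45989227294922), 52.750797271728516) [ 0.468  -0.3225  0.012 ] [ 0.4676 -0.3077  0.054 ]
tip ((277.28131103515625, 190.83792114257812), (10.926556587219238, 11.888059616088867), 176.9950714111328) [ 0.4642 -0.3038  0.012 ] [ 0.4643 -0.2913  0.054 ]
[277.3796 191.0333]
```

View pics/b5.png

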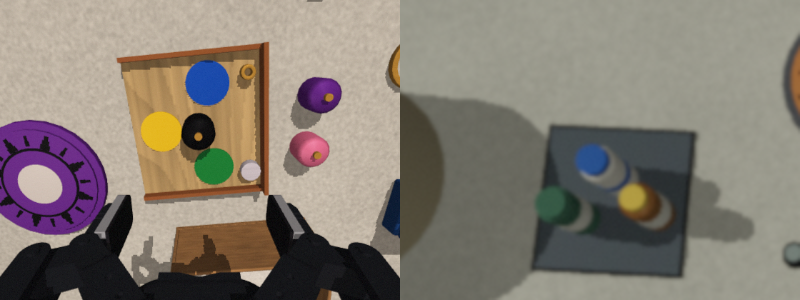

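The discs are clear and the tin and bottles stand upright on the mat. The black float's tip is at (.4643,-.2913). Grip the float.

```bash
python3 -m jog '[{"x":-0.001,"y":-0.001,"z":0.04,"ax":0,"ay":0,"az":0},{"x":-0.001,"y":-0.001,"z":0.08,"ax":0,"ay":0,"az":0},{"x":-0.001,"y":-0.001,"z":0.12,"ax":0,"ay":0,"az":0},{"x":-0.001,"y":-0.001,"z":0.15,"ax":0,"ay":0,"az":0},{"x":-0.001,"y":-0.001,"z":0.17,"ax":0,"ay":0,"az":0},{"x":-0.001,"y":-0.001,"z":0.18,"ax":0,"ay":0,"az":0},{"x":-0.001,"y":-0.001,"z":0.186,"ax":0,"ay":0,"az":0},{"x":-0.001,"y":-0.001,"z":0.188,"ax":0,"ay":0,"az":0},{"x":-0.001,"y":-0.001,"z":0.188,"ax":0,"ay":0,"az":0}]' 1 30
python3 -m jog '[{"x":0,"y":0,"z":0,"ax":0,"ay":0,"az":0},{"x":0,"y":0,"z":0,"ax":0,"ay":0,"az":0},{"x":0,"y":0,"z":0,"ax":0,"ay":0,"az":0},{"x":0,"y":0,"z":0,"ax":0,"ay":0,"az":0},{"x":0,"y":0,"z":0,"ax":0,"ay":0,"az":0},{"x":0,"y":0,"z":0,"ax":0,"ay":0,"az":0},{"x":0,"y":0,"z":0,"ax":0,"ay":0,"az":0},{"x":0,"y":0,"z":0,"ax":0,"ay":0,"az":0}]' 0 30
```

```text
t: 27.25
eef_pos: [0.4652, -0.2926, 0.0151]
tool_rot: [0.001, 0.706, 0.709, 0.0]
contact_force: [0.3, -0.0, 0.3]
gripper_width: 1.0
grasp_force: 0.0
t: 28.05
eef_pos: [0.4647, -0.2929, 0.0151]
tool_rot: [0.0, 0.706, 0.708, -0.0]
contact_force: [-1.2, 0.1, 5.7]
gripper_width: 0.527
grasp_force: 30.3
```

```bash
python3 -m jog '[{"x":0,"y":0,"z":-0.015,"ax":0,"ay":0,"az":0},{"x":0,"y":0,"z":-0.04,"ax":0,"ay":0,"az":0},{"x":0,"y":0,"z":-0.075,"ax":0,"ay":0,"az":0},{"x":0,"y":0,"z":-0.11,"ax":0,"ay":0,"az":0},{"x":0.02,"y":0.01,"z":-0.13,"ax":0,"ay":0,"az":0},{"x":0.048,"y":0.026,"z":-0.14,"ax":0,"ay":0,"az":0},{"x":0.078,"y":0.042,"z":-0.14,"ax":0,"ay":0,"az":0},{"x":0.108,"y":0.058,"z":-0.14,"ax":0,"ay":0,"az":0},{"x":0.138,"y":0.074,"z":-0.14,"ax":0,"ay":0,"az":0},{"x":0.168,"y":0.09,"z":-0.14,"ax":0,"ay":0,"az":0},{"x":0.198,"y":0.107,"z":-0.14,"ax":0,"ay":0,"az":0},{"x":0.225,"y":0.122,"z":-0.14,"ax":0,"ay":0,"az":0}]'
python3 -m jog '[{"x":0.025,"y":0.014,"z":0,"ax":0,"ay":0,"az":0},{"x":0.043,"y":0.024,"z":0,"ax":0,"ay":0,"az":0},{"x":0.049,"y":0.027,"z":0,"ax":0,"ay":0,"az":0},{"x":0.049,"y":0.027,"z":0,"ax":0,"ay":0,"az":0},{"x":0.049,"y":0.027,"z":0,"ax":0,"ay":0,"az":0}]'
python3 - <<'E'
from m import *
o=get_obs();print(o['eef_pos'],o['tool_rot'])
p=camera_params("wrist");im=read_camera("wrist");cv2.imwrite("pics/w6.png",im[:,:,::-1])
for c in blobs(im,(5,130,100),(18,255,255),1500): e=cv2.fitEllipse(cv2.convexHull(c));print(e,cv2.boundingRect(c),plane(p,e[0],.015))
E
```

```text
t: 29.25
eef_pos: [0.5861, -0.0653, 0.1554]
tool_rot: [0.0, 0.705, 0.709, 0.0]
contact_force: [0.7, -0.6, -0.7]
gripper_width: 0.527
grasp_force: 31.2
t: 29.75
eef_pos: [0.6118, -0.0196, 0.1544]
tool_rot: [0.0, 0.706, 0.708, -0.001]
contact_force: [0.6, -0.4, -1.6]
gripper_width: 0.525
grasp_force: 31.2
[ 0.6118 -0.0196  0.1544] [ 0.0002  0.7062  0.708  -0.0006]
((280.0361022949219, 181.68572998046875), (190.6415557861328, 198.94232177734375), 88.793701171875) (181, 87, 199, 178) [ 0.6128 -0.0103  0.015 ]
((280.08038330078125, 187.59664916992188), (121.51699829101562, 126.51516723632812), 89.03287506103516) (217, 127, 127, 113) [ 0.6129 -0.0156  0.015 ]
```

View pics/w6.png

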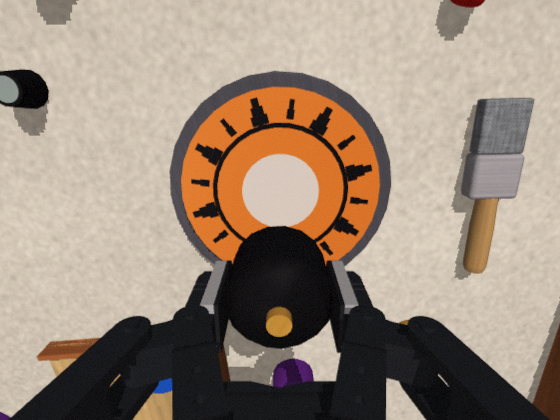

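The wrist view shows the card's white centre at about (280,190). I fit it.

```bash
python3 - <<'E'
from m import *
T=camera_params("top");S=camera_params("scene");p=camera_params("wrist")
im=cv2.imread("pics/w6.png")[:,:,::-1].copy()
for c in blobs(im,(0,0,150),(179,70,255),1500,(235,145,325,240)): e=cv2.fitEllipse(c);print(e,cv2.boundingRect(c),plane(p,e[0],.015));print(multi([(p,e[0]),(S,(220.95,247.19))]),multi([(p,e[0]),(T,(281.82,139.49))]))
E
```

```text
((279.8975524902344, 190.15708923339844), (71.56663513183594, 75.01264953613281), 92.4796142578125) (242, 154, 76, 73) [ 0.6127 -0.0183  0.015 ]
(array([ 0.6132, -0.018 ,  0.0171]), [0.6, 0.6]) (array([ 0.6128, -0.0193,  0.012 ]), [0.2, 0.2])
```

```bash
python3 -m jog '[{"x":0,"y":0.001,"z":0.02,"ax":0,"ay":0,"az":0},{"x":0,"y":0.001,"z":0.05,"ax":0,"ay":0,"az":0},{"x":0,"y":0.001,"z":0.08,"ax":0,"ay":0,"az":0},{"x":0,"y":0.001,"z":0.105,"ax":0,"ay":0,"az":0},{"x":0,"y":0.001,"z":0.12,"ax":0,"ay":0,"az":0},{"x":0,"y":0.001,"z":0.128,"ax":0,"ay":0,"az":0},{"x":0,"y":0.001,"z":0.131,"ax":0,"ay":0,"az":0},{"x":0,"y":0.001,"z":0.132,"ax":0,"ay":0,"az":0},{"x":0,"y":0.001,"z":0.133,"ax":0,"ay":0,"az":0},{"x":0,"y":0.001,"z":0.134,"ax":0,"ay":0,"az":0},{"x":0,"y":0.001,"z":0.134,"ax":0,"ay":0,"az":0}]'
```

```text
t: 30.9
eef_pos: [0.6137, -0.018, 0.0208]
tool_rot: [0.0, 0.706, 0.709, 0.0]
contact_force: [0.3, -0.2, -0.7]
gripper_width: 0.527
grasp_force: 31.2
```

```bash
python3 -m jog '[{"x":0,"y":0,"z":0.0005,"ax":0,"ay":0,"az":0},{"x":0,"y":0,"z":0.001,"ax":0,"ay":0,"az":0},{"x":0,"y":0,"z":0.0015,"ax":0,"ay":0,"az":0},{"x":0,"y":0,"z":0.0015,"ax":0,"ay":0,"az":0}]'
```

```text
t: 31.3
eef_pos: [0.6137, -0.018, 0.0201]
tool_rot: [0.0, 0.706, 0.709, -0.0]
contact_force: [-4.1, 0.0, 9.6]
gripper_width: 0.523
grasp_force: 32.2
```

```bash
python3 -m jog '[{"x":0,"y":0,"z":0,"ax":0,"ay":0,"az":0},{"x":0,"y":0,"z":0,"ax":0,"ay":0,"az":0},{"x":0,"y":0,"z":0,"ax":0,"ay":0,"az":0},{"x":0,"y":0,"z":0,"ax":0,"ay":0,"az":0},{"x":0,"y":0,"z":0,"ax":0,"ay":0,"az":0},{"x":0,"y":0,"z":-0.02,"ax":0,"ay":0,"az":0},{"x":0,"y":0,"z":-0.05,"ax":0,"ay":0,"az":0},{"x":0,"y":0,"z":-0.09,"ax":0,"ay":0,"az":0},{"x":0,"y":0,"z":-0.13,"ax":0,"ay":0,"az":0},{"x":0,"y":0,"z":-0.17,"ax":0,"ay":0,"az":0},{"x":0,"y":0,"z":-0.19,"ax":0,"ay":0,"az":0},{"x":0,"y":0,"z":-0.19,"ax":0,"ay":0,"az":0}]' 1
python3 - <<'E'
from m import *
o=get_obs();print(o['eef_pos'],o['tool_rot'])
p=camera_params("wrist");im=read_camera("wrist");cv2.imwrite("pics/w7.png",im[:,:,::-1])
for X in ([.6128,-.0185,.015],[.6128,-.0185,.059]): print(proj(p,X))
cv2.imwrite("pics/w7c.png",cv2.resize(im[100:300,170:390,::-1],None,fx=2.5,fy=2.5))
E
```

```text
t: 32.5
eef_pos: [0.6155, -0.0177, 0.2126]
tool_rot: [0.002, 0.706, 0.708, 0.002]
contact_force: [1.4, 0.2, -0.4]
gripper_width: 0.997
grasp_force: 0.0
[ 0.6155 -0.0177  0.2126] [0.0024 0.7057 0.7085 0.0023]
[274.9051 176.8402]
[274.7374 188.5197]
```

View pics/w7c.png

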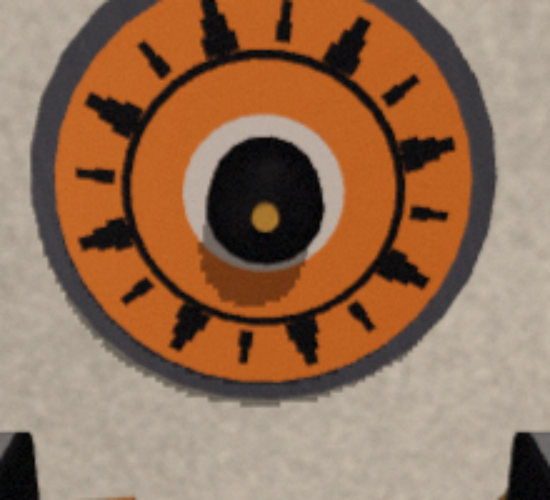

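The float stands upright at the centre of the white, with its tip at crop (265,217) and a white ring all round. Next the amber bottle goes back.

```bash
python3 -m jog '[{"x":0.03,"y":-0.02,"z":0.002,"ax":0,"ay":0,"az":0},{"x":0.062,"y":-0.04,"z":0.005,"ax":0,"ay":0,"az":0},{"x":0.094,"y":-0.061,"z":0.008,"ax":0,"ay":0,"az":0},{"x":0.126,"y":-0.082,"z":0.008,"ax":0,"ay":0,"az":0},{"x":0.158,"y":-0.103,"z":0.008,"ax":0,"ay":0,"az":0},{"x":0.19,"y":-0.124,"z":0.008,"ax":0,"ay":0,"az":0},{"x":0.22,"y":-0.144,"z":0.008,"ax":0,"ay":0,"az":0},{"x":0.2435,"y":-0.1595,"z":0.008,"ax":0,"ay":0,"az":0},{"x":0.2435,"y":-0.1595,"z":0.008,"ax":0,"ay":0,"az":0},{"x":0.2435,"y":-0.1595,"z":0.008,"ax":0,"ay":0,"az":0},{"x":0.2435,"y":-0.1595,"z":0.008,"ax":0,"ay":0,"az":0}]' 1
python3 - <<'E'
from m import *
o=get_obs();print(o['eef_pos'],o['tool_rot'])
p=camera_params("wrist");im=read_camera("wrist");cv2.imwrite("pics/w8.png",im[:,:,::-1])
for n,lo,hi in(("yel",(20,150,120),(32,255,255)),("blue",(100,150,80),(125,255,255)),("green",(55,100,30),(90,255,255))):
  for c in blobs(im,lo,hi,200)[:3]: print(n,cen(c),cv2.contourArea(c),plane(p,cen(c),.104))
E
```

```text
t: 33.65
eef_pos: [0.4532, 0.2234, 0.1999]
tool_rot: [-0.0, 0.706, 0.708, -0.001]
contact_force: [0.5, -0.3, -0.1]
gripper_width: 0.999
grasp_force: 0.0
[0.4532 0.2234 0.1999] [-0.0001  0.7063  0.7079 -0.0008]
yel [279.8395 199.8337] 1019.5 [0.4539 0.2304 0.104 ]
blue [339.7793 140.1959] 1704.0 [0.4963 0.275  0.104 ]
green [276.2575  75.6737] 2502.5 [0.4512 0.3176 0.104 ]
```

```bash
python3 -m jog '[{"x":0.003,"y":0.0005,"z":0.03,"ax":0,"ay":0,"az":0},{"x":0.003,"y":0.0005,"z":0.06,"ax":0,"ay":0,"az":0},{"x":0.003,"y":0.0005,"z":0.09,"ax":0,"ay":0,"az":0},{"x":0.003,"y":0.0005,"z":0.12,"ax":0,"ay":0,"az":0},{"x":0.003,"y":0.0005,"z":0.14,"ax":0,"ay":0,"az":0},{"x":0.003,"y":0.0005,"z":0.147,"ax":0,"ay":0,"az":0},{"x":0.003,"y":0.0005,"z":0.147,"ax":0,"ay":0,"az":0}]' 1 35
python3 -m jog '[{"x":0,"y":0,"z":0,"ax":0,"ay":0,"az":0},{"x":0,"y":0,"z":0,"ax":0,"ay":0,"az":0},{"x":0,"y":0,"z":0,"ax":0,"ay":0,"az":0},{"x":0,"y":0,"z":0,"ax":0,"ay":0,"az":0},{"x":0,"y":0,"z":0,"ax":0,"ay":0,"az":0},{"x":0,"y":0,"z":0,"ax":0,"ay":0,"az":0},{"x":0,"y":0,"z":0,"ax":0,"ay":0,"az":0},{"x":0,"y":0,"z":0,"ax":0,"ay":0,"az":0}]' 0 35
python3 -m jog '[{"x":0,"y":0,"z":-0.015,"ax":0,"ay":0,"az":0},{"x":0,"y":0,"z":-0.04,"ax":0,"ay":0,"az":0},{"x":0,"y":0,"z":-0.07,"ax":0,"ay":0,"az":0},{"x":0,"y":0,"z":-0.10,"ax":0,"ay":0,"az":0},{"x":0,"y":0,"z":-0.13,"ax":0,"ay":0,"az":0},{"x":-0.01,"y":0,"z":-0.15,"ax":0,"ay":0,"az":0},{"x":-0.03,"y":0,"z":-0.16,"ax":0,"ay":0,"az":0},{"x":-0.06,"y":0,"z":-0.16,"ax":0,"ay":0,"az":0},{"x":-0.095,"y":0,"z":-0.16,"ax":0,"ay":0,"az":0},{"x":-0.13,"y":0,"z":-0.16,"ax":0,"ay":0,"az":0},{"x":-0.165,"y":0,"z":-0.16,"ax":0,"ay":0,"az":0},{"x":-0.20,"y":0,"z":-0.16,"ax":0,"ay":0,"az":0}]'
python3 -c "
from station import *;o=get_obs();print(o['eef_pos'],o['tool_rot'])"
```

```text
t: 34.4
eef_pos: [0.4534, 0.2269, 0.053]
tool_rot: [-0.0, 0.706, 0.708, -0.001]
contact_force: [0.4, -0.2, -0.3]
gripper_width: 0.999
grasp_force: 0.0
t: 35.2
eef_pos: [0.4541, 0.2281, 0.0549]
tool_rot: [0.001, 0.706, 0.709, 0.001]
contact_force: [-1.1, -0.1, 5.9]
gripper_width: 0.459
grasp_force: 34.9
t: 36.4
eef_pos: [0.4539, 0.0267, 0.2149]
tool_rot: [0.0, 0.705, 0.709, 0.0]
contact_force: [0.1, 1.0, -1.6]
gripper_width: 0.456
grasp_force: 35.6
[0.4538645  0.02670089 0.21492878] [4.37993214e-04 7.05495057e-01 7.08714607e-01 3.71113012e-04]
```

```bash
python3 -m jog '[{"x":-0.035,"y":0,"z":0,"ax":0,"ay":0,"az":0},{"x":-0.07,"y":-0.002,"z":0,"ax":0,"ay":0,"az":0},{"x":-0.105,"y":-0.006,"z":0,"ax":0,"ay":0,"az":0},{"x":-0.14,"y":-0.011,"z":0,"ax":0,"ay":0,"az":0},{"x":-0.175,"y":-0.017,"z":0,"ax":0,"ay":0,"az":0},{"x":-0.21,"y":-0.024,"z":0,"ax":0,"ay":0,"az":0},{"x":-0.245,"y":-0.031,"z":0,"ax":0,"ay":0,"az":0},{"x":-0.28,"y":-0.038,"z":0,"ax":0,"ay":0,"az":0},{"x":-0.305,"y":-0.042,"z":0,"ax":0,"ay":0,"az":0},{"x":-0.324,"y":-0.044,"z":0,"ax":0,"ay":0,"az":0},{"x":-0.324,"y":-0.044,"z":0,"ax":0,"ay":0,"az":0},{"x":-0.324,"y":-0.044,"z":0,"ax":0,"ay":0,"az":0}]'
python3 -m jog '[{"x":0,"y":0,"z":0.01,"ax":0,"ay":0,"az":0},{"x":0,"y":0,"z":0.03,"ax":0,"ay":0,"az":0},{"x":0,"y":0,"z":0.055,"ax":0,"ay":0,"az":0},{"x":0,"y":0,"z":0.08,"ax":0,"ay":0,"az":0},{"x":0,"y":0,"z":0.1,"ax":0,"ay":0,"az":0},{"x":0,"y":0,"z":0.115,"ax":0,"ay":0,"az":0},{"x":0,"y":0,"z":0.12,"ax":0,"ay":0,"az":0},{"x":0,"y":0,"z":0.12,"ax":0,"ay":0,"az":0},{"x":0,"y":0,"z":0.12,"ax":0,"ay":0,"az":0}]'
python3 - <<'E'
from m import *
o=get_obs();print(o['eef_pos'],o['tool_rot'])
cv2.imwrite("pics/w9.png",read_camera("wrist")[:,:,::-1])
E
```

```text
t: 37.6
eef_pos: [0.4115, -0.2958, 0.2144]
tool_rot: [0.0, 0.706, 0.708, 0.0]
contact_force: [-0.2, 0.3, -1.6]
gripper_width: 0.459
grasp_force: 35.6
t: 38.5
eef_pos: [0.4121, -0.296, 0.0944]
tool_rot: [0.0, 0.705, 0.709, 0.0]
contact_force: [0.2, 0.4, -0.4]
gripper_width: 0.459
grasp_force: 35.6
[ 0.4121 -0.296   0.0944] [0.0004 0.7054 0.7088 0.0002]
```

View pics/w9.png

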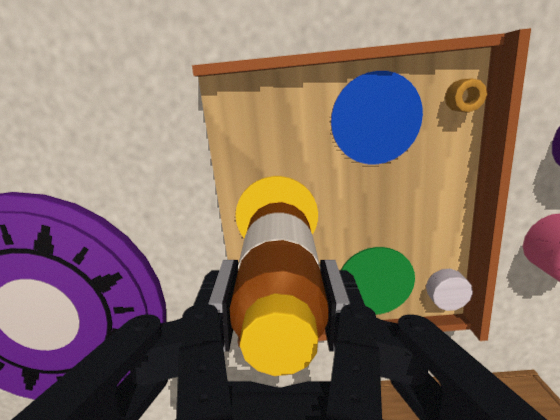

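The bottle lines up with the yellow disc; both are near column 277. Lower it.

```bash
python3 -m jog '[{"x":-0.001,"y":-0.001,"z":0.01,"ax":0,"ay":0,"az":0},{"x":-0.001,"y":-0.001,"z":0.02,"ax":0,"ay":0,"az":0},{"x":-0.001,"y":-0.001,"z":0.027,"ax":0,"ay":0,"az":0},{"x":-0.001,"y":-0.001,"z":0.029,"ax":0,"ay":0,"az":0},{"x":-0.001,"y":-0.001,"z":0.030,"ax":0,"ay":0,"az":0},{"x":-0.001,"y":-0.001,"z":0.031,"ax":0,"ay":0,"az":0},{"x":-0.001,"y":-0.001,"z":0.031,"ax":0,"ay":0,"az":0}]'
```

```text
t: 39.25
eef_pos: [0.4108, -0.2974, 0.063]
tool_rot: [0.0, 0.706, 0.709, 0.0]
contact_force: [0.5, -0.2, -2.4]
gripper_width: 0.454
grasp_force: 35.7
```

```bash
python3 -m jog '[{"x":0,"y":0,"z":0.0007,"ax":0,"ay":0,"az":0},{"x":0,"y":0,"z":0.0014,"ax":0,"ay":0,"az":0},{"x":0,"y":0,"z":0.002,"ax":0,"ay":0,"az":0},{"x":0,"y":0,"z":0.002,"ax":0,"ay":0,"az":0}]'
```

```text
t: 39.65
eef_pos: [0.4109, -0.2977, 0.0628]
tool_rot: [0.001, 0.706, 0.708, -0.0]
contact_force: [-6.3, 3.3, 20.5]
gripper_width: 0.456
grasp_force: 37.7
```

Firm contact. Ease 1 mm, release, and return to the mat for the white bottle.

```bash
python3 -m jog '[{"x":0,"y":0,"z":-0.0012,"ax":0,"ay":0,"az":0},{"x":0,"y":0,"z":-0.0012,"ax":0,"ay":0,"az":0}]'
python3 -m jog '[{"x":0,"y":0,"z":0,"ax":0,"ay":0,"az":0},{"x":0,"y":0,"z":0,"ax":0,"ay":0,"az":0},{"x":0,"y":0,"z":0,"ax":0,"ay":0,"az":0},{"x":0,"y":0,"z":0,"ax":0,"ay":0,"az":0},{"x":0,"y":0,"z":0,"ax":0,"ay":0,"az":0},{"x":0,"y":0,"z":-0.03,"ax":0,"ay":0,"az":0},{"x":0,"y":0,"z":-0.07,"ax":0,"ay":0,"az":0},{"x":0,"y":0,"z":-0.11,"ax":0,"ay":0,"az":0},{"x":0.03,"y":0.01,"z":-0.138,"ax":0,"ay":0,"az":0},{"x":0.07,"y":0.022,"z":-0.138,"ax":0,"ay":0,"az":0},{"x":0.11,"y":0.032,"z":-0.138,"ax":0,"ay":0,"az":0},{"x":0.15,"y":0.042,"z":-0.138,"ax":0,"ay":0,"az":0}]' 1
python3 -m jog '[{"x":0.04,"y":0.01,"z":0,"ax":0,"ay":0,"az":0},{"x":0.08,"y":0.018,"z":0,"ax":0,"ay":0,"az":0},{"x":0.12,"y":0.024,"z":0,"ax":0,"ay":0,"az":0},{"x":0.16,"y":0.03,"z":0,"ax":0,"ay":0,"az":0},{"x":0.20,"y":0.034,"z":0,"ax":0,"ay":0,"az":0},{"x":0.24,"y":0.038,"z":0,"ax":0,"ay":0,"az":0},{"x":0.28,"y":0.04,"z":0,"ax":0,"ay":0,"az":0},{"x":0.32,"y":0.042,"z":0,"ax":0,"ay":0,"az":0},{"x":0.36,"y":0.044,"z":0,"ax":0,"ay":0,"az":0},{"x":0.40,"y":0.0455,"z":0,"ax":0,"ay":0,"az":0},{"x":0.4205,"y":0.0455,"z":0,"ax":0,"ay":0,"az":0},{"x":0.4205,"y":0.0455,"z":0,"ax":0,"ay":0,"az":0}]' 1
python3 -m jog '[{"x":0,"y":0,"z":0,"ax":0,"ay":0,"az":0},{"x":0,"y":0,"z":0,"ax":0,"ay":0,"az":0}]'
python3 - <<'E'
from m import *
o=get_obs();print(o['eef_pos'],o['tool_rot'])
p=camera_params("wrist");im=read_camera("wrist")
for n,lo,hi in(("blue",(100,150,80),(125,255,255)),("green",(55,100,30),(90,255,255))):
  for c in blobs(im,lo,hi,200)[:2]: print(n,cen(c),cv2.contourArea(c),plane(p,cen(c),.104))
t=read_camera("top");T=camera_params("top")
for c in blobs(t,(20,150,120),(32,255,255),40,(350,150,455,245)):e=cv2.fitEllipse(c);print(e,plane(T,e[0],.112))
E
```

```text
t: 39.85
eef_pos: [0.411, -0.2977, 0.0629]
tool_rot: [0.001, 0.706, 0.708, 0.0]
contact_force: [-1.9, 0.6, 9.3]
gripper_width: 0.457
grasp_force: 36.6
t: 41.05
eef_pos: [0.4522, -0.1458, 0.2004]
tool_rot: [0.0, 0.706, 0.708, 0.0]
contact_force: [1.9, -0.9, 0.7]
gripper_width: 0.997
grasp_force: 0.0
t: 42.25
eef_pos: [0.4946, 0.2777, 0.2001]
tool_rot: [-0.001, 0.704, 0.71, 0.001]
contact_force: [-0.1, -1.0, 1.0]
gripper_width: 0.999
grasp_force: 0.0
t: 42.45
eef_pos: [0.496, 0.2718, 0.1997]
tool_rot: [0.0, 0.706, 0.708, -0.001]
contact_force: [0.6, 0.1, -0.0]
gripper_width: 1.0
grasp_force: 0.0
[0.496  0.2718 0.1997] [ 0.0004  0.7063  0.7079 -0.0006]
blue [279.9371 203.4392] 1470.0 [0.4968 0.276  0.104 ]
green [220.6004 143.5433] 2255.5 [0.4545 0.3209 0.104 ]
((415.809814453125, 211.69325256347656), (12.721853256225586, 14.544576644897461), 121.61643981933594) [ 0.4107 -0.2941  0.112 ]
((403.8440856933594, 218.38662719726562), (22.250904083251953, 23.864164352416992), 84.04339599609375) [ 0.3974 -0.2685  0.112 ]
```

```bash
python3 -m jog '[{"x":0.001,"y":0.0005,"z":0.03,"ax":0,"ay":0,"az":0},{"x":0.001,"y":0.0005,"z":0.06,"ax":0,"ay":0,"az":0},{"x":0.001,"y":0.0005,"z":0.09,"ax":0,"ay":0,"az":0},{"x":0.001,"y":0.0005,"z":0.12,"ax":0,"ay":0,"az":0},{"x":0.001,"y":0.0005,"z":0.14,"ax":0,"ay":0,"az":0},{"x":0.001,"y":0.0005,"z":0.147,"ax":0,"ay":0,"az":0},{"x":0.001,"y":0.0005,"z":0.147,"ax":0,"ay":0,"az":0}]' 1 35
python3 -m jog '[{"x":0,"y":0,"z":0,"ax":0,"ay":0,"az":0},{"x":0,"y":0,"z":0,"ax":0,"ay":0,"az":0},{"x":0,"y":0,"z":0,"ax":0,"ay":0,"az":0},{"x":0,"y":0,"z":0,"ax":0,"ay":0,"az":0},{"x":0,"y":0,"z":0,"ax":0,"ay":0,"az":0},{"x":0,"y":0,"z":0,"ax":0,"ay":0,"az":0},{"x":0,"y":0,"z":0,"ax":0,"ay":0,"az":0},{"x":0,"y":0,"z":0,"ax":0,"ay":0,"az":0}]' 0 35
python3 -m jog '[{"x":0,"y":0,"z":-0.015,"ax":0,"ay":0,"az":0},{"x":0,"y":0,"z":-0.04,"ax":0,"ay":0,"az":0},{"x":0,"y":0,"z":-0.07,"ax":0,"ay":0,"az":0},{"x":0,"y":0,"z":-0.10,"ax":0,"ay":0,"az":0},{"x":0,"y":0,"z":-0.13,"ax":0,"ay":0,"az":0},{"x":-0.01,"y":0,"z":-0.15,"ax":0,"ay":0,"az":0},{"x":-0.03,"y":0,"z":-0.16,"ax":0,"ay":0,"az":0},{"x":-0.06,"y":-0.002,"z":-0.16,"ax":0,"ay":0,"az":0},{"x":-0.095,"y":-0.004,"z":-0.16,"ax":0,"ay":0,"az":0},{"x":-0.13,"y":-0.006,"z":-0.16,"ax":0,"ay":0,"az":0},{"x":-0.165,"y":-0.008,"z":-0.16,"ax":0,"ay":0,"az":0},{"x":-0.20,"y":-0.01,"z":-0.16,"ax":0,"ay":0,"az":0}]'
python3 -m jog '[{"x":-0.035,"y":-0.001,"z":0,"ax":0,"ay":0,"az":0},{"x":-0.07,"y":-0.003,"z":0,"ax":0,"ay":0,"az":0},{"x":-0.105,"y":-0.004,"z":0,"ax":0,"ay":0,"az":0},{"x":-0.14,"y":-0.006,"z":0,"ax":0,"ay":0,"az":0},{"x":-0.175,"y":-0.007,"z":0,"ax":0,"ay":0,"az":0},{"x":-0.21,"y":-0.009,"z":0,"ax":0,"ay":0,"az":0},{"x":-0.24,"y":-0.01,"z":0,"ax":0,"ay":0,"az":0},{"x":-0.27,"y":-0.011,"z":0,"ax":0,"ay":0,"az":0},{"x":-0.29,"y":-0.012,"z":0,"ax":0,"ay":0,"az":0},{"x":-0.301,"y":-0.012,"z":0,"ax":0,"ay":0,"az":0},{"x":-0.301,"y":-0.012,"z":0,"ax":0,"ay":0,"az":0},{"x":-0.301,"y":-0.012,"z":0,"ax":0,"ay":0,"az":0}]'
python3 -c "
from station import *;o=get_obs();print(o['eef_pos'],o['tool_rot'])"
```

```text
t: 43.25
eef_pos: [0.4961, 0.2736, 0.0524]
tool_rot: [-0.0, 0.706, 0.708, -0.001]
contact_force: [-0.0, -0.5, -0.4]
gripper_width: 1.001
grasp_force: 0.0
t: 44.05
eef_pos: [0.497, 0.2749, 0.0541]
tool_rot: [0.0, 0.706, 0.708, 0.001]
contact_force: [0.0, -0.3, 5.8]
gripper_width: 0.459
grasp_force: 35.6
t: 45.25
eef_pos: [0.4865, 0.0733, 0.2138]
tool_rot: [0.0, 0.706, 0.709, 0.0]
contact_force: [1.3, -0.4, -1.3]
gripper_width: 0.454
grasp_force: 35.5
t: 46.45
eef_pos: [0.4764, -0.2253, 0.2132]
tool_rot: [-0.0, 0.705, 0.709, 0.0]
contact_force: [0.1, 0.7, -1.4]
gripper_width: 0.453
grasp_force: 35.5
[ 0.47640702 -0.22525055  0.21323435] [-1.85828497e-04  7.05286685e-01  7.08922103e-01  3.28893810e-04]
```

```bash
python3 -m jog '[{"x":-0.0025,"y":0,"z":0.02,"ax":0,"ay":0,"az":0},{"x":-0.0025,"y":0,"z":0.05,"ax":0,"ay":0,"az":0},{"x":-0.0025,"y":0,"z":0.08,"ax":0,"ay":0,"az":0},{"x":-0.0025,"y":0,"z":0.105,"ax":0,"ay":0,"az":0},{"x":-0.0025,"y":0,"z":0.125,"ax":0,"ay":0,"az":0},{"x":-0.0025,"y":0,"z":0.14,"ax":0,"ay":0,"az":0},{"x":-0.0025,"y":0,"z":0.146,"ax":0,"ay":0,"az":0},{"x":-0.0025,"y":0,"z":0.149,"ax":0,"ay":0,"az":0},{"x":-0.0025,"y":0,"z":0.150,"ax":0,"ay":0,"az":0},{"x":-0.0025,"y":0,"z":0.151,"ax":0,"ay":0,"az":0},{"x":-0.0025,"y":0,"z":0.151,"ax":0,"ay":0,"az":0}]'
```

```text
t: 47.55
eef_pos: [0.4767, -0.2292, 0.0626]
tool_rot: [0.001, 0.706, 0.708, 0.0]
contact_force: [0.4, 0.4, -1.9]
gripper_width: 0.456
grasp_force: 35.6
```

```bash
python3 -m jog '[{"x":0,"y":0,"z":0.0005,"ax":0,"ay":0,"az":0},{"x":0,"y":0,"z":0.001,"ax":0,"ay":0,"az":0},{"x":0,"y":0,"z":0.0012,"ax":0,"ay":0,"az":0}]'
```

```text
t: 47.85
eef_pos: [0.4767, -0.2293, 0.0621]
tool_rot: [0.001, 0.706, 0.708, -0.0]
contact_force: [-3.1, 0.9, 12.3]
gripper_width: 0.458
grasp_force: 36.9
```

```bash
python3 -m jog '[{"x":0,"y":0,"z":-0.0006,"ax":0,"ay":0,"az":0},{"x":0,"y":0,"z":-0.0006,"ax":0,"ay":0,"az":0}]'
python3 -m jog '[{"x":0,"y":0,"z":0,"ax":0,"ay":0,"az":0},{"x":0,"y":0,"z":0,"ax":0,"ay":0,"az":0},{"x":0,"y":0,"z":0,"ax":0,"ay":0,"az":0},{"x":0,"y":0,"z":0,"ax":0,"ay":0,"az":0},{"x":0,"y":0,"z":0,"ax":0,"ay":0,"az":0},{"x":0,"y":0,"z":-0.03,"ax":0,"ay":0,"az":0},{"x":0,"y":0,"z":-0.07,"ax":0,"ay":0,"az":0},{"x":0,"y":0,"z":-0.11,"ax":0,"ay":0,"az":0},{"x":0.03,"y":0,"z":-0.138,"ax":0,"ay":0,"az":0},{"x":0.07,"y":0,"z":-0.138,"ax":0,"ay":0,"az":0},{"x":0.11,"y":0,"z":-0.138,"ax":0,"ay":0,"az":0},{"x":0.15,"y":0,"z":-0.138,"ax":0,"ay":0,"az":0}]' 1
python3 -m jog '[{"x":0.04,"y":-0.002,"z":0,"ax":0,"ay":0,"az":0},{"x":0.08,"y":-0.004,"z":0,"ax":0,"ay":0,"az":0},{"x":0.12,"y":-0.006,"z":0,"ax":0,"ay":0,"az":0},{"x":0.16,"y":-0.008,"z":0,"ax":0,"ay":0,"az":0},{"x":0.20,"y":-0.01,"z":0,"ax":0,"ay":0,"az":0},{"x":0.24,"y":-0.013,"z":0,"ax":0,"ay":0,"az":0},{"x":0.28,"y":-0.016,"z":0,"ax":0,"ay":0,"az":0},{"x":0.32,"y":-0.019,"z":0,"ax":0,"ay":0,"az":0},{"x":0.36,"y":-0.022,"z":0,"ax":0,"ay":0,"az":0},{"x":0.39,"y":-0.022,"z":0,"ax":0,"ay":0,"az":0},{"x":0.398,"y":-0.022,"z":0,"ax":0,"ay":0,"az":0},{"x":0.398,"y":-0.022,"z":0,"ax":0,"ay":0,"az":0}]' 1
python3 -m jog '[{"x":0,"y":0,"z":0,"ax":0,"ay":0,"az":0},{"x":0,"y":0,"z":0,"ax":0,"ay":0,"az":0}]'
python3 - <<'E'
from m import *
o=get_obs();print(o['eef_pos'],o['tool_rot'])
p=camera_params("wrist");im=read_camera("wrist")
for c in blobs(im,(55,100,30),(90,255,255),200)[:2]: print(cen(c),cv2.contourArea(c),plane(p,cen(c),.095))
t=read_camera("top");T=camera_params("top")
for c in blobs(t,(100,120,80),(125,255,255),40,(350,150,455,245)):e=cv2.fitEllipse(c);print(e,plane(T,e[0],.112))
E
```

```text
t: 48.05
eef_pos: [0.4766, -0.2293, 0.0621]
tool_rot: [0.001, 0.706, 0.708, 0.0]
contact_force: [-1.9, 0.4, 6.2]
gripper_width: 0.458
grasp_force: 36.4
t: 49.25
eef_pos: [0.4755, -0.0778, 0.1998]
tool_rot: [0.0, 0.706, 0.708, 0.0]
contact_force: [0.5, 0.3, 0.0]
gripper_width: 1.002
grasp_force: 0.0
t: 50.45
eef_pos: [0.4515, 0.3199, 0.1992]
tool_rot: [-0.0, 0.705, 0.709, -0.0]
contact_force: [-0.1, -0.2, -0.2]
gripper_width: 1.001
grasp_force: 0.0
t: 50.65
eef_pos: [0.4526, 0.3168, 0.1992]
tool_rot: [0.001, 0.707, 0.708, -0.0]
contact_force: [-0.0, 0.1, 0.3]
gripper_width: 1.0
grasp_force: 0.0
[0.4526 0.3168 0.1992] [ 0.0005  0.7065  0.7077 -0.0005]
[277.009  199.1841] 2054.5 [0.4512 0.3216 0.095 ]
((381.7699890136719, 181.54306030273438), (13.550396919250488, 14.002497673034668), 72.28441619873047) [ 0.4766 -0.2285  0.112 ]
((371.72900390625, 192.0089111328125), (20.67937469482422, 22.285341262817383), 96.22360229492188) [ 0.4547 -0.2062  0.112 ]
```

```bash
python3 -m jog '[{"x":0.0025,"y":0,"z":0.03,"ax":0,"ay":0,"az":0},{"x":0.0025,"y":0,"z":0.06,"ax":0,"ay":0,"az":0},{"x":0.0025,"y":0,"z":0.09,"ax":0,"ay":0,"az":0},{"x":0.0025,"y":0,"z":0.12,"ax":0,"ay":0,"az":0},{"x":0.0025,"y":0,"z":0.14,"ax":0,"ay":0,"az":0},{"x":0.0025,"y":0,"z":0.147,"ax":0,"ay":0,"az":0},{"x":0.0025,"y":0,"z":0.147,"ax":0,"ay":0,"az":0}]' 1 35
python3 -m jog '[{"x":0,"y":0,"z":0,"ax":0,"ay":0,"az":0},{"x":0,"y":0,"z":0,"ax":0,"ay":0,"az":0},{"x":0,"y":0,"z":0,"ax":0,"ay":0,"az":0},{"x":0,"y":0,"z":0,"ax":0,"ay":0,"az":0},{"x":0,"y":0,"z":0,"ax":0,"ay":0,"az":0},{"x":0,"y":0,"z":0,"ax":0,"ay":0,"az":0},{"x":0,"y":0,"z":0,"ax":0,"ay":0,"az":0},{"x":0,"y":0,"z":0,"ax":0,"ay":0,"az":0}]' 0 35
python3 -m jog '[{"x":0,"y":0,"z":-0.015,"ax":0,"ay":0,"az":0},{"x":0,"y":0,"z":-0.04,"ax":0,"ay":0,"az":0},{"x":0,"y":0,"z":-0.07,"ax":0,"ay":0,"az":0},{"x":0,"y":0,"z":-0.10,"ax":0,"ay":0,"az":0},{"x":0,"y":0,"z":-0.13,"ax":0,"ay":0,"az":0},{"x":-0.01,"y":0,"z":-0.155,"ax":0,"ay":0,"az":0},{"x":-0.03,"y":0,"z":-0.17,"ax":0,"ay":0,"az":0},{"x":-0.06,"y":0,"z":-0.18,"ax":0,"ay":0,"az":0},{"x":-0.095,"y":0.002,"z":-0.18,"ax":0,"ay":0,"az":0},{"x":-0.13,"y":0.005,"z":-0.18,"ax":0,"ay":0,"az":0},{"x":-0.165,"y":0.008,"z":-0.18,"ax":0,"ay":0,"az":0},{"x":-0.20,"y":0.01,"z":-0.18,"ax":0,"ay":0,"az":0}]'
python3 -m jog '[{"x":-0.035,"y":0.002,"z":0,"ax":0,"ay":0,"az":0},{"x":-0.07,"y":0.004,"z":0,"ax":0,"ay":0,"az":0},{"x":-0.105,"y":0.006,"z":0,"ax":0,"ay":0,"az":0},{"x":-0.14,"y":0.008,"z":0,"ax":0,"ay":0,"az":0},{"x":-0.175,"y":0.01,"z":0,"ax":0,"ay":0,"az":0},{"x":-0.21,"y":0.012,"z":0,"ax":0,"ay":0,"az":0},{"x":-0.245,"y":0.014,"z":0,"ax":0,"ay":0,"az":0},{"x":-0.28,"y":0.016,"z":0,"ax":0,"ay":0,"az":0},{"x":-0.315,"y":0.018,"z":0,"ax":0,"ay":0,"az":0},{"x":-0.35,"y":0.02,"z":0,"ax":0,"ay":0,"az":0},{"x":-0.385,"y":0.022,"z":0,"ax":0,"ay":0,"az":0},{"x":-0.42,"y":0.024,"z":0,"ax":0,"ay":0,"az":0}]'
python3 -m jog '[{"x":-0.025,"y":0,"z":0,"ax":0,"ay":0,"az":0},{"x":-0.042,"y":0,"z":0,"ax":0,"ay":0,"az":0},{"x":-0.051,"y":0,"z":0,"ax":0,"ay":0,"az":0},{"x":-0.051,"y":0,"z":0,"ax":0,"ay":0,"az":0},{"x":-0.051,"y":0,"z":0,"ax":0,"ay":0,"az":0},{"x":-0.051,"y":0,"z":0,"ax":0,"ay":0,"az":0}]'
python3 -c "
from station import *;o=get_obs();print(o['eef_pos'],o['tool_rot'])"
```

```text
t: 51.45
eef_pos: [0.4519, 0.3205, 0.0519]
tool_rot: [-0.0, 0.706, 0.708, -0.001]
contact_force: [-0.1, 0.1, 0.3]
gripper_width: 1.0
grasp_force: 0.0
t: 52.25
eef_pos: [0.4525, 0.3218, 0.0534]
tool_rot: [0.0, 0.706, 0.709, 0.001]
contact_force: [-1.0, -0.5, 7.8]
gripper_width: 0.463
grasp_force: 34.8
t: 53.45
eef_pos: [0.4625, 0.12, 0.2332]
tool_rot: [0.0, 0.706, 0.709, 0.0]
contact_force: [-0.9, -0.1, -1.7]
gripper_width: 0.46
grasp_force: 35.4
t: 54.65
eef_pos: [0.4882, -0.2996, 0.2332]
tool_rot: [0.0, 0.706, 0.709, 0.0]
contact_force: [0.3, 0.5, -0.3]
gripper_width: 0.458
grasp_force: 35.4
t: 55.25
eef_pos: [0.4892, -0.3478, 0.2326]
tool_rot: [-0.0, 0.705, 0.709, 0.0]
contact_force: [-0.3, 0.2, -1.1]
gripper_width: 0.459
grasp_force: 35.4
[ 0.48919158 -0.34776351  0.23257561] [-1.81176052e-04  7.04870174e-01  7.09336254e-01  2.89418053e-04]
```

```bash
python3 -m jog '[{"x":-0.0025,"y":-0.0005,"z":0.02,"ax":0,"ay":0,"az":0},{"x":-0.0025,"y":-0.0005,"z":0.05,"ax":0,"ay":0,"az":0},{"x":-0.0025,"y":-0.0005,"z":0.08,"ax":0,"ay":0,"az":0},{"x":-0.0025,"y":-0.0005,"z":0.11,"ax":0,"ay":0,"az":0},{"x":-0.0025,"y":-0.0005,"z":0.135,"ax":0,"ay":0,"az":0},{"x":-0.0025,"y":-0.0005,"z":0.152,"ax":0,"ay":0,"az":0},{"x":-0.0025,"y":-0.0005,"z":0.162,"ax":0,"ay":0,"az":0},{"x":-0.0025,"y":-0.0005,"z":0.166,"ax":0,"ay":0,"az":0},{"x":-0.0025,"y":-0.0005,"z":0.168,"ax":0,"ay":0,"az":0},{"x":-0.0025,"y":-0.0005,"z":0.1695,"ax":0,"ay":0,"az":0},{"x":-0.0025,"y":-0.0005,"z":0.1695,"ax":0,"ay":0,"az":0}]'
```

```text
t: 56.35
eef_pos: [0.4887, -0.3523, 0.0636]
tool_rot: [0.001, 0.706, 0.709, 0.0]
contact_force: [0.6, 0.6, -1.9]
gripper_width: 0.458
grasp_force: 35.5
```

```bash
python3 -m jog '[{"x":0,"y":0,"z":0.0007,"ax":0,"ay":0,"az":0},{"x":0,"y":0,"z":0.0014,"ax":0,"ay":0,"az":0},{"x":0,"y":0,"z":0.0018,"ax":0,"ay":0,"az":0}]'
```

```text
t: 56.65
eef_pos: [0.4884, -0.3522, 0.0614]
tool_rot: [0.0, 0.706, 0.708, -0.0]
contact_force: [-1.4, 0.5, 3.5]
gripper_width: 0.46
grasp_force: 35.8
```

```bash
python3 -m jog '[{"x":0,"y":0,"z":0,"ax":0,"ay":0,"az":0},{"x":0,"y":0,"z":0,"ax":0,"ay":0,"az":0},{"x":0,"y":0,"z":0,"ax":0,"ay":0,"az":0},{"x":0,"y":0,"z":0,"ax":0,"ay":0,"az":0},{"x":0,"y":0,"z":0,"ax":0,"ay":0,"az":0},{"x":0,"y":0,"z":-0.03,"ax":0,"ay":0,"az":0},{"x":0,"y":0,"z":-0.07,"ax":0,"ay":0,"az":0},{"x":0,"y":0,"z":-0.11,"ax":0,"ay":0,"az":0},{"x":0,"y":0,"z":-0.15,"ax":0,"ay":0,"az":0},{"x":0,"y":0,"z":-0.19,"ax":0,"ay":0,"az":0},{"x":0,"y":0,"z":-0.20,"ax":0,"ay":0,"az":0},{"x":0,"y":0,"z":-0.20,"ax":0,"ay":0,"az":0}]' 1
python3 -m jog '[{"x":0,"y":0,"z":0,"ax":0,"ay":0,"az":0},{"x":0,"y":0,"z":0,"ax":0,"ay":0,"az":0}]'
python3 - <<'E'
from m import *
im=read_camera("wrist");s=read_camera("scene")
cv2.imwrite("pics/end.png",np.hstack([cv2.resize(im[:240,140:420,::-1],(390,334)),cv2.resize(s[90:290,130:340,::-1],(400,334),interpolation=2)[:, :, :]]))
E
```

```text
t: 57.85
eef_pos: [0.4892, -0.3526, 0.2632]
tool_rot: [0.002, 0.706, 0.708, 0.0]
contact_force: [-0.8, -0.3, -0.2]
gripper_width: 1.002
grasp_force: 0.0
t: 58.05
eef_pos: [0.4872, -0.3515, 0.259]
tool_rot: [-0.002, 0.706, 0.709, -0.0]
contact_force: [-0.1, 0.9, -0.1]
gripper_width: 1.002
grasp_force: 0.0
```

View pics/end.png

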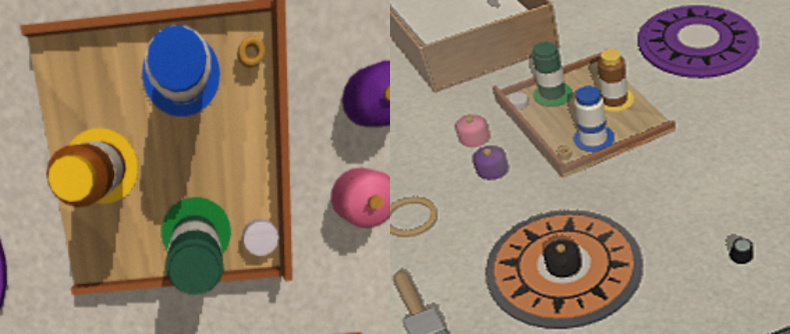

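The tin and both bottles stand upright on their own discs, and the float is centred on the white. The gripper is open and clear of everything, so I hand in.

```bash
python3 -c "
from station import *
print(hand_in())"
```

```text
the job is handed in; nothing more can be done
None
```

Job handed in at about 58 s of robot time: the float stands upright on the white centre of the small orange compass, the tin and both bottles are back upright on their own discs, and the gripper is open and touching nothing.

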